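# Set the tail stop of the end-drilling jig to the master axle and lock its cam

### The arm

A 6-joint arm with a two-finger parallel gripper is mounted at the origin on a cart in front of the work surface, level with it; the furniture and walls round the work are solid. World frame = base frame: x ahead of the robot, y to its left, z up, the work surface at z = 0. Lengths are in m, angles in degrees, forces in N, time in s.
With the tool pointing down it reaches from about 0.4 to 0.825 m from the base axis. Payload 7 kg.
Tool frame: the origin (TCP) lies on the centre line of the jaws, within the pads' length; the fingertips stand 19 mm ahead of it and the grasp point (between the pads) is the TCP; z points along the fingers, y is the line along which they close (so a half turn about z gives the same grasp; the last joint's range is limited). The gripper opens to 88 mm and grips with 3 to 60 N. Pads are 19 mm wide; open, the fingers measure 130 mm over their backs; the gripper's body (78 mm by 193 mm) begins 47 mm behind the grasp point.
Start: joints at [-58.436, 20.546, 0.682, 0, -70.136, -16.507], TCP at [0.175, -0.652, 0.246] pointing down, gripper open.
Joint ranges: [-176.03, 176.03], [-82.01, 121.73], [-58.28, 71.71], [-173.87, 95.51], [-174.79, -0.11], [-173.66, 173.66]. Speed limits (degrees/s): [136.94, 136.94, 172.46, 180, 180, 180].

### API

Orientations are given as [roll, pitch, yaw] about the fixed x, y, z axes, in that order (R = Rz(yaw) Ry(pitch) Rx(roll)).
In Python, from plant import get_state, capture, close_job gives the robot as it stands.
- The arm moves only by the tool apply_moves, never from a script. Its argument "targets" is a list of rows, each a list of 7 numbers: the opening, from 0 (shut) to 1 (fully open), then the shift along the tool's x, y, z normalised to -1 to 1, where 1 is 1000 mm, then the turn, a rotation vector about the tool's x, y, z normalised to -1 to 1, where 1 is 90 degrees. In form: [[claw, tx, ty, tz, ax, ay, az], ...]. A call has 1 to 20 rows; each row shifts and turns the commanded pose from where the row before left it, along the tool's axes as they then stand; what a row does not reach is not made up. A row lasts 1/12 s, in which the tool goes at most 41.7 mm and 7.16 degrees, less where a joint would pass 70% of its speed; a pose out of reach is approached as far as the arm can. A call with a number of a shift or a turn outside -1 to 1 is refused whole. A call with a gripper value outside its range is refused whole. The fingers move at their own pace and stop on an object; "newtons" is the grip in N (left out, the last holds). Time passes only in rows, so rows that do not move let the fingers close. It gives the time, the measured TCP pose, the force, the opening and the grip force at its end, in the units of the state.
- get_state(): the state, without advancing time (a new reading comes with each control period).
- capture(name): name is "scene" or "top" or "wrist"; returns a dict with "frame" (400x640x3 uint8, red, green, blue), "range_z" (400x640 float32, m along the optical axis (not along the pixel's ray), 0 where there is no reading), "camera_matrix" (3x3 intrinsics, pixels), "T" (4x4, takes a point from camera to world coordinates). Camera axes: x right, y down, z forward; pixel columns grow to the right and rows downward; lengths in m; the calibration is good to about 2 mm. A picture is of the moment at which its call begins.
- close_job(): hands the job in; it is judged then, once.
The state is a dict: "time_s": time; "joints": joint angles; "qd": joint speeds; "joint_torque": joint torques, N m; "tcp_pos": TCP position; "eef_rot": TCP orientation; "contact_force": force on the tool from outside, world axes, zero at the start; "moment": the same for the moment, N m; "gripper_width": finger opening in m; "gripper_force": force on a finger pad.
Only numpy, scipy, OpenCV 4.12 (cv2) and the standard library are available. Lean on these libraries where they do the work, as an engineer would, in place of code of your own. Each camera call takes 0.05 s, during which the arm holds its last target. There are 200 camera calls.

### The job

The end-drilling jig is to be set for a new batch of toy axles: flip its red cam lever up to free the tail stop, slide the stop along the track until it holds the master axle snug against the end block, and flip the lever fully down again so that the stop is locked there. Then lift the master out of the jig and lay it (do not drop it) flat in the empty long compartment of the wooden kit tray. Leave the wheels in the tray and everything else on the bench where they are.

Things in the scene. Friction and masses are not known exactly. Their poses are not given: they have to be found in the camera images.
- drill_jig: fixed plywood jig, 160 x 335 mm, 125 mm high without its light. Origin under its middle, on the bench; x from its low front to its high back, y along its bed, z up. The bed slopes 30 degrees, low side at -x: up-slope u = (cos30, 0, sin30), normal n = (-sin30, 0, cos30); the bed plane passes (0, 0, 75 mm), where u = n = 0. A dark lip 8 mm high runs along the low edge, u = -62 to -50 mm.
- bush_face (a point): centre of the drill bush on the steel-faced inner side of the jig's dark end block (at its +y end, u = -57 to +41 mm, 46 mm high over the bed); an axle's end sits against it. At u = -36 mm, y = +120 mm, 14 mm above the bed. Axes: x up-slope, y along the bed as the stop closes, z = bed normal n.
- stop_slide (a joint): slide of the aluminium tail stop along its track (6 mm high, u = 20 to 40 mm), m: 0 farthest from the end block, growing toward it (jig +y) to 0.13 at most. About 2 N move it when the cam is free; a locked cam holds it against 25 N.
- stop_face (a point): middle of the face of the stop's nose (12 mm thick, 20 mm high over the bed) that meets the axle's end: u = -36 mm, 11 mm above the bed; axes as bush_face. The stop reaches 44 mm from this face toward -y; its two upright cheeks, 34 mm high over the bed, stand at u = 5 to 55 mm with the cam between them.
- cam_lever (a joint): angle of the cam lever, rad: 0 = down, locked (starts at 0 to 0.06; the handle points down-slope to the robot, rising 25 degrees from the bed); 1.15 = fully up, free (handle square to the bed). Hinge along jig y. The cam grips the track below 0.7 and is fully locked below 0.12; turning it takes up to about 0.5 N m (6 to 15 N at the handle). It stays where it is left.
- lever_pivot (a point): the hinge line of the cam lever, at the middle of its width: 66 mm up-slope, 22 mm toward -y and 10 mm along n from stop_face.
- lever_grip (a point): point in the middle of the lever's red handle, 80 mm from lever_pivot and square to the hinge. The handle reaches from 42 to 104 mm from the pivot, is 12 mm wide along jig y and 18 mm deep; with the lever down this point is 55 mm above the bed.
- master_axle: square pine bar with a blue-painted end, 28 x 28 mm, about 15 cm long (not measured closer: the jig is set by it), about 60 g. Origin at its middle, y along its length, x and z square to its sides. It starts in the corner of the sloping bed and the lip (x up-slope, z = bed normal), 3 to 12 mm short of the end block, and slides easily along y.
- kit_tray: fixed open wooden tray, 165 x 205 x 30 mm, walls and floor 6 mm; origin under its middle, on the bench, y along its long side. A divider along y parts it into the empty long compartment on its -x side and a narrow one with the wheels on its +x side.
- tray_space (a point): middle of the floor of the empty compartment, 6 mm above the bench; the compartment is 97 mm (tray x) by 193 mm (tray y) and 24 mm deep. Axes as the tray's.
- wheel_1: light wooden toy wheel, 36 mm across, 14 mm high, lying in the tray's narrow compartment; not to be disturbed
- wheel_2: purple toy wheel like wheel_1; not to be disturbed
- wheel_3: light wooden toy wheel like wheel_1; not to be disturbed
- sanding_block: cork-red sanding block, 63 x 101 x 34 mm, lying on the bench left in front of the jig; not to be disturbed
- cube_1: pine cube, 45 mm, on the bench in front of the jig; not to be disturbed
- screwdriver_1: yellow-handled screwdriver, 222 mm long, on the bench to the left; not to be disturbed
- pencil: red pencil, 168 mm long, on the bench behind the jig; not to be disturbed
- light_bar (a point): middle of the slim work light fixed over the jig's bed on two posts at the jig's ends: bar along jig y, 316 mm long, 26 mm across, at u = 115 mm, 200 mm above the bed along n (306 mm above the bench, plumb above a line 38 mm behind the axle's middle). A tool leaning 30 degrees back toward the robot, square to the bed, passes in front of it; an upright one does not.

How it is judged:
By the outcome, as a careful person would: the job done as asked, in the order asked, and still so for the second after the job is handed in, with the robot touching nothing.
It also fails if it takes over 48 s, if anything falls off the work surface, if the arm or the gripper's body presses on something with over 40 N, if the wrist force passes 120 N, or if a joint passes its speed limit or range.

## Working session

There is one attempt and no reset: what is moved stays moved. The work goes in short steps, Python scripts to look and compute and a tool call to move; the robot and the scene stay as the last step left them, time stands still between calls to the robot, and variables do not carry over. Pictures are saved under pics/ and viewed, at most 13 in all, crops included, and the job is handed in when it is done.

Besides the shell and the picture viewer there is one more tool, called after ">>>" in YAML: its name, and indented under it one key for each argument. apply_moves: Moves the arm, as the interface text tells. Scaled input: -1 to 1 covers 1000 mm each way for a shift and 90 degrees each way for a turn. Its arguments: {"type":"object","properties":{"targets":{"type":"array","items":{"type":"array","items":{"type":"number"}}},"newtons":{"type":"number"}},"required":["targets"]}

```bash
ls; mkdir -p pics; python3 - <<'E'
from plant import *
import cv2,numpy as np
print(get_state())
for n in ["scene","top"]:
    c=capture(n); cv2.imwrite(f"pics/{n}0.png",c["frame"][:,:,::-1]); np.savez(f"{n}0.npz",**c)
    print(n,c["camera_matrix"].round(1).tolist(),c["T"].round(3).tolist())
E
```

```text
pics
{'time_s': 0.0, 'joints': array([-5.84366574e+01,  2.05918474e+01,  6.33788066e-01, -2.16393535e-02,
       -7.01365114e+01, -1.65074618e+01]), 'qd': array([-0.03621315,  0.02598968, -0.03374731,  0.1045251 ,  0.08706988,
        0.02674811]), 'joint_torque': array([ 1.60618525e-03, -5.82715952e+01,  2.93046838e+01,  6.99696645e+00,
        6.85940424e-03, -1.86377606e-04]), 'tcp_pos': array([ 0.17520701, -0.65138148,  0.24461335]), 'eef_rot': array([ 1.79903547e+02, -7.37029147e-03, -1.64951482e+02]), 'contact_force': array([ 0.06494042, -0.04584147, -0.03886533]), 'moment': array([-0.01589132,  0.01566048, -0.03801328]), 'gripper_force': 0.0, 'gripper_width': 0.0874833423658555}
scene [[369.1, 0.0, 318.6], [0.0, 369.1, 199.1], [0.0, 0.0, 1.0]] [[-0.807, -0.443, 0.389, 0.117], [-0.59, 0.587, -0.555, 0.54], [0.018, -0.678, -0.735, 0.959], [0.0, 0.0, 0.0, 1.0]]
top [[491.9, 0.0, 317.7], [0.0, 491.9, 195.3], [0.0, 0.0, 1.0]] [[-0.03, -0.996, 0.083, 0.412], [-1.0, 0.029, -0.011, -0.02], [0.009, -0.083, -0.997, 1.747], [0.0, 0.0, 0.0, 1.0]]
```

View pics/scene0.png

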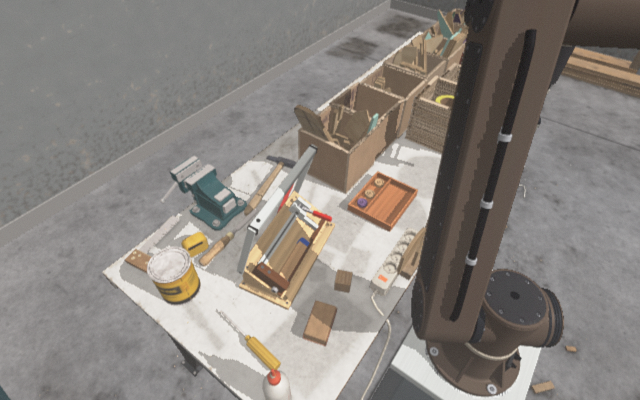

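View pics/top0.png

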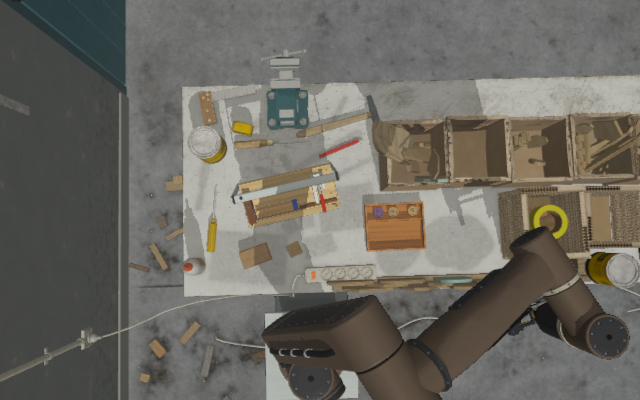

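```bash
cat > h.py <<'E'
import numpy as np,cv2
from plant import *
def cloud(c):
    K=c["camera_matrix"];z=c["range_z"];v,u=np.mgrid[:z.shape[0],:z.shape[1]]
    P=np.stack([(u-K[0,2])/K[0,0]*z,(v-K[1,2])/K[1,1]*z,z],-1)
    W=P@c["T"][:3,:3].T+c["T"][:3,3]; W[z==0]=np.nan; return W
def rect(p):
    (c,s,a)=cv2.minAreaRect((p*1000).astype(np.float32)); return np.round(c,1),np.round(s,1),round(a,2)
E
python3 - <<'E'
from h import *
c=np.load("top0.npz");W=cloud(c)
sub=W[160:225,225:345]
m=(sub[...,2]>.285)&(sub[...,2]<.33)
print("bar",rect(sub[m][:,:2]),m.sum(),np.median(sub[m][:,2]))
sub=W[195:255,355:435]
print("bench z",np.nanmedian(W[230:240,330:350,2]),np.nanmedian(W[140:150,350:365,2]))
m=(sub[...,2]>.02)&(sub[...,2]<.045)
print("tray",rect(sub[m][:,:2]),m.sum(),np.median(sub[m][:,2]))
m=(sub[...,2]>.003)&(sub[...,2]<.012); print("floor",rect(sub[m][:,:2]),m.sum(),np.median(sub[m],axis=0))
s=np.load("scene0.npz");V=cloud(s)
m=(V[...,2]>.285)&(V[...,2]<.33); m[:,:230]=0;m[:,325:]=0;m[:140]=0;m[280:]=0
print("bar scene",rect(V[m][:,:2]),m.sum())
f=lambda a,n:cv2.imwrite(n,cv2.resize(a,None,fx=4,fy=4,interpolation=cv2.INTER_CUBIC)[:,:,::-1])
f(s["frame"][175:310,230:420],"pics/s1.png")
f(c["frame"][155:265,225:425],"pics/t1.png")
E
```

```text
bar (array([557. ,  59.8]), array([ 26.4, 325.1]), 11.25) 930 0.31430760705642513
bench z -0.0007677065067549504 0.00108078891302954
tray (array([ 438.9, -305. ]), array([165.1, 206.3]), 1.01) 548 0.027751933058971834
floor (array([ 445.7, -308.5]), array([282.1, 208.8]), 88.22) 1723 [ 0.43207425 -0.3012819   0.006227  ]
bar scene (array([555.2,  59.7]), array([ 28.1, 327. ]), 10.81) 1179
```

View pics/s1.png

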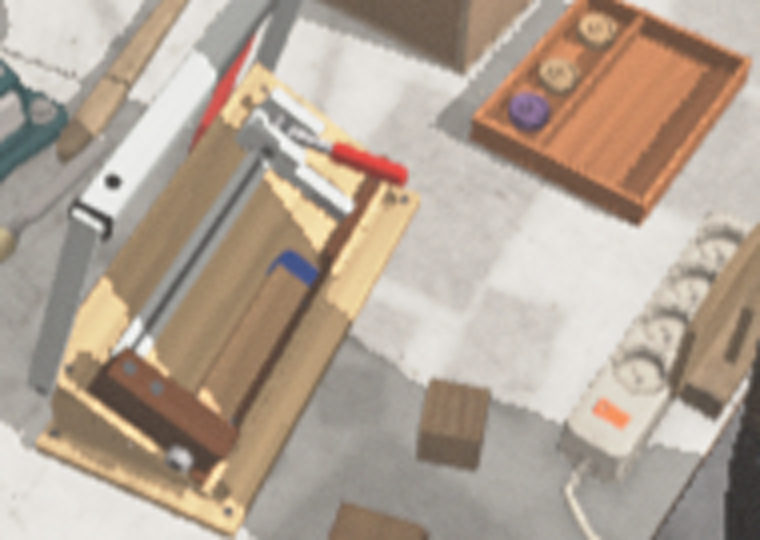

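View pics/t1.png

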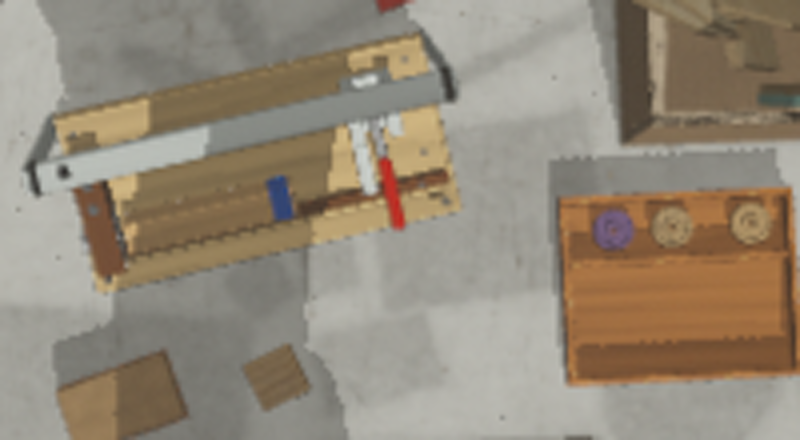

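```bash
cat >> h.py <<'E'
from scipy.spatial.transform import Rotation as Ro
J0=np.array([.556,.060,0]);YAW=11.0
def B(): # bed frame axes cols u,y,n ; origin bed
    y=np.radians(YAW);Rz=Ro.from_euler('z',YAW,degrees=True).as_matrix();s,c=.5,np.sqrt(.75)
    return Rz@np.array([[c,0,-s],[0,1,0],[s,0,c]]), J0+[0,0,.075]
def tobed(p): R,o=B(); return (p-o)@R
def tow(q): R,o=B(); return R@np.asarray(q)+o
def dry(pos,R,st=None):
    "delta in tool frame from state to pose: mm, deg rotvec"
    st=st or get_state(); R0=Ro.from_euler('xyz',st["eef_rot"],degrees=True)
    d=R0.inv().apply(np.array(pos)-st["tcp_pos"]); rv=(R0.inv()*Ro.from_matrix(R)).as_rotvec(degrees=True)
    return np.round(d*1000,1),np.round(rv,2)
def Rlever(): R,_=B(); return np.stack([-R[:,0],R[:,1],-R[:,2]],1)
def Raxle(s=1): return Rlever()@Ro.from_euler('z',90*s,degrees=True).as_matrix()
E
python3 - <<'E'
from h import *
for n,r in (("scene",(175,310,230,340)),("top",(155,240,225,345))):
    c=np.load(n+"0.npz");W=cloud(c);a,b,e,f=r
    w=W[a:b,e:f].reshape(-1,3);rgb=c["frame"][a:b,e:f].reshape(-1,3).astype(int)
    q=tobed(w)*1000
    ins=(abs(q[:,0])<80)&(abs(q[:,1])<160)&(q[:,2]>-10)&(q[:,2]<120)
    red=ins&(rgb[:,0]>150)&(rgb[:,1]<80)&(rgb[:,2]<80)
    blue=ins&(rgb[:,2]>rgb[:,0]+40)
    print(n,"red",red.sum(),q[red].mean(0).round(1),q[red].min(0).round(),q[red].max(0).round())
    print("blue",blue.sum(),q[blue].mean(0).round(1),q[blue].min(0).round(),q[blue].max(0).round())
    bed=ins&(q[:,0]>-15)&(q[:,0]<15)&(q[:,1]>-10)&(q[:,1]<110)
    z=np.linalg.lstsq(np.c_[q[bed][:,:2],np.ones(bed.sum())],q[bed][:,2],rcond=None)[0];print("bed plane n=",z)
    axt=ins&(q[:,2]>22)&(q[:,2]<34)&(q[:,0]<-10)&(q[:,1]<110)
    print("axle top",axt.sum(),np.percentile(q[axt],[2,50,98],axis=0).round(1).tolist())
    m=axt; print(rect(q[m][:,:2]/1000))
p=tow([-.0425,-.08,.15]);print(p)
print(dry(p,Rlever()))
E
```

```text
scene red 42 [ -32.6 -102.    62.6] [ -58. -107.   47.] [ -8. -98.  75.]
blue 37 [-33.9 -14.3  27.4] [-48. -22.  23.] [-21.  -7.  30.]
bed plane n= [-0.0011174  0.0029685 -0.9399935]
axle top 421 [[-48.7, -20.5, 23.3], [-34.8, 46.7, 27.2], [-21.4, 108.1, 30.6]]
(array([-35.3,  42.6]), array([ 28.8, 134.9]), 0.34)
top red 51 [ -28.  -104.8   61. ] [ -53. -110.   45.] [ -4. -99.  77.]
blue 40 [-28.8 -12.9  23.7] [-46. -19.   1.] [-16.  -7.  36.]
bed plane n= [ 0.06953852  0.00454066 -0.75109524]
axle top 291 [[-47.2, -35.1, 22.2], [-30.9, 40.8, 26.8], [-18.0, 107.2, 32.5]]
(array([-32.6,  10.5]), array([ 32.5, 199. ]), 1.45)
[ 0.46151283 -0.03986378  0.18365381]
(array([-435.3,  516.2,   61.8]), array([  1.14, -30.  ,   3.94]))
```

```bash
python3 - <<'E'
from h import *
st=get_state()
a=st.copy() if hasattr(st,'copy') else dict(st)
p=tow([-.0425,-.102,.16]);print(p)
print(dry(p,Rlever()))
R0=Ro.from_euler('xyz',st["eef_rot"],degrees=True)
print(R0.as_matrix().round(3))
E
```

```text
[ 0.46080249 -0.06241362  0.19231406]
(array([-428.7,  494.6,   53.1]), array([  1.14, -30.  ,   3.94]))
[[-0.966 -0.26  -0.   ]
 [-0.26   0.966  0.001]
 [ 0.     0.001 -1.   ]]
```

>>> apply_moves:
  targets:
    - [0.6,-0.024,0.0275,0,0,0,0]
    - [0.6,-0.024,0.0275,0,0,0,0]
    - [0.6,-0.024,0.0275,0,0,0,0]
    - [0.6,-0.024,0.0275,0,0,0,0]
    - [0.6,-0.024,0.0275,0,0,0,0]
    - [0.6,-0.024,0.0275,0,0,0,0]
    - [0.6,-0.024,0.0275,0,0,0,0]
    - [0.6,-0.024,0.0275,0,0,0,0]
    - [0.6,-0.024,0.0275,0,0,0,0]
    - [0.6,-0.024,0.0275,0,0,0,0]
    - [0.6,-0.024,0.0275,0,0,0,0]
    - [0.6,-0.024,0.0275,0,0,0,0]
    - [0.6,-0.024,0.0275,0,0,0,0]
    - [0.6,-0.024,0.0275,0,0,0,0]
    - [0.6,-0.024,0.0275,0,0,0,0]
    - [0.6,-0.024,0.0275,0,0,0,0]
    - [0.6,-0.024,0.0275,0,0,0,0]
    - [0.6,-0.021,0.0275,0,0,0,0]

```text
time_s: 1.6
tcp_pos: [0.4615, -0.0604, 0.2456]
eef_rot: [180.0, 0.0, -164.9]
contact_force: [0.8, -1.7, 0.3]
gripper_width: 0.0525
gripper_force: 0.0
```

>>> apply_moves:
  targets:
    - [0.6,0,0,0.01,0,-0.066,0.009]
    - [0.6,0,0,0.01,0,-0.066,0.009]
    - [0.6,0,0,0.01,0,-0.066,0.009]
    - [0.6,0,0,0.01,0,-0.066,0.009]
    - [0.6,0,0,0.01,0,-0.066,0.009]
    - [0.6,0,0,0,0,0,0]
    - [0.6,0,0,0,0,0,0]
    - [0.6,0,0,0,0,0,0]

```text
time_s: 2.27
tcp_pos: [0.4715, -0.0601, 0.1985]
eef_rot: [178.9, 29.4, -169.3]
contact_force: [0.8, -0.1, 0.4]
gripper_width: 0.0526
gripper_force: 0.0
```

```bash
python3 - <<'E'
from h import *
s=get_state();print(s["time_s"],s["tcp_pos"],s["eef_rot"],s["joints"].round(1),tobed(s["tcp_pos"]))
print(dry(tow([-.0425,-.102,.16]),Rlever()))
c=capture("wrist");np.savez("w1.npz",**c);cv2.imwrite("pics/w1.png",c["frame"][:,:,::-1])
W=cloud(c).reshape(-1,3);rgb=c["frame"].reshape(-1,3).astype(int);q=tobed(W)*1000
red=(rgb[:,0]>130)&(rgb[:,1]<70)&(rgb[:,2]<70)&(abs(q[:,0]+35)<60)&(q[:,2]<100)
print(red.sum(),np.percentile(q[red],[2,50,98],axis=0).round(1).tolist())
E
```

```text
2.2667 [ 0.47145767 -0.06013677  0.19847471] [ 178.93281995   29.36314656 -169.29964108] [  18.6  -11.6  -51.4    7.9  -21.1 -104.3] [-0.02998532 -0.10179808  0.15988835]
(array([12.5, -0.3,  0. ]), array([ 0.92, -0.63, -0.27]))
916 [[-62.1, -111.0, 51.2], [-39.9, -105.7, 67.7], [-7.1, -100.9, 77.0]]
```

View pics/w1.png

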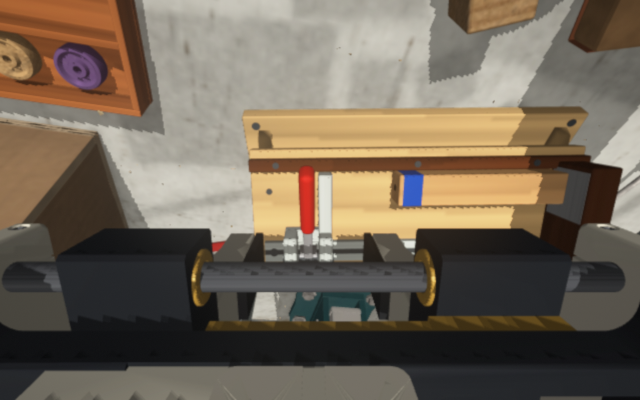

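>>> apply_moves:
  targets:
    - [0.5,0.0125,-0.002,0.01,0.01,-0.007,0]
    - [0.45,0,0,0.025,0,0,0]
    - [0.4,0,0,0.025,0,0,0]
    - [0.4,0,0,0.025,0,0,0]
    - [0.4,0,0,0.017,0,0,0]
    - [0.4,0,0,0,0,0,0]
    - [0.4,0,0,0,0,0,0]

```text
time_s: 2.9
tcp_pos: [0.5157, -0.0628, 0.1093]
eef_rot: [178.4, 29.3, -169.4]
contact_force: [-0.6, 0.9, 0.8]
gripper_width: 0.0353
gripper_force: 0.0
```

```bash
python3 - <<'E'
from h import *
s=get_state();print(s["time_s"],s["eef_rot"],s["joints"].round(1),tobed(s["tcp_pos"]),s["contact_force"])
print(dry(tow([-.0425,-.104,.057]),Rlever()))
c=capture("wrist");np.savez("w2.npz",**c);cv2.imwrite("pics/w2.png",c["frame"][:,:,::-1])
E
```

```text
2.9 [ 178.44972595   29.31934595 -169.4005938 ] [  14.2    3.3  -56.6   14.4   -0.8 -107.5] [-0.03737095 -0.11281869  0.06121168] [-0.55144558  0.91956548  0.84539085]
(array([5.1, 8.7, 4.5]), array([ 1.35, -0.68, -0.36]))
```

View pics/w2.png

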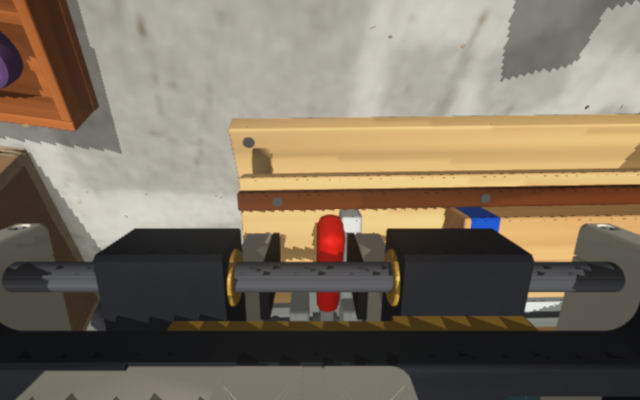

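```bash
cat > k.py <<'E'
from h import *
from scipy.optimize import least_squares
D=[([-58.436,20.546,.682,0,-70.136,-16.507],None,None),]
P=[([-58.4366574,20.5918474,.633788,-.0216,-70.1365,-16.5075],[.17520701,-.65138148,.24461335],[179.9035,-.00737,-164.951]),
([18.6,-11.6,-51.4,7.9,-21.1,-104.3],[.47145767,-.06013677,.19847471],[178.9328,29.363,-169.2996]),
([14.2,3.3,-56.6,14.4,-.8,-107.5],[.5157,-.0628,.1093],[178.45,29.319,-169.4])]
def fk(q,p):
    a,h,L1,L2,T,e=p; q=np.radians(q)
    Rx=lambda t:Ro.from_euler('x',t);Ry=lambda t:Ro.from_euler('y',t);Rz=lambda t:Ro.from_euler('z',t)
    R1=Rz(q[0]*S[0]); pos=np.array([0,0,h])+R1.apply([a,0,0])
    R2=R1*Ry(q[1]); pos=pos+R2.apply([0,0,L1])
    R3=R2*Ry(-q[2]*1.0) ; pos=pos+R3.apply([L2,0,e])   # forearm along x
    R4=R3*Rx(q[3]*S[1]); R5=R4*Ry(-q[4]*S[2]); pos=pos+R5.apply([T,0,0])
    return pos,R5.apply([1,0,0]),R5,q[5]
S=[1,1,1]
E
python3 - <<'E'
import k;from k import *
import itertools
best=None
for s in itertools.product([1,-1],[1,-1],[1,-1]):
    k.S[:]=s
    def f(p):
        r=[]
        for q,t,e in P:
            x,z,_,_=fk(q,p); r+=list((x-t)*5)+list(z-Ro.from_euler('xyz',e,degrees=True).apply([0,0,1]))
        return np.array(r)
    o=least_squares(f,[0,.35,.4,.4,.3,0]);print(s,o.cost,o.x.round(3))
    if best is None or o.cost<best[0]: best=(o.cost,s,o.x); bf=f(o.x).reshape(3,6).round(3)
print(bf)
E
```

```text
(1, 1, 1) 1.1086408949110138 [ 1.857 -2.062 -1.278 -1.037 -2.63   0.603]
(1, 1, -1) 3.4475497144672422 [ 0.522 -0.277  0.485 -0.133  0.17  -0.093]
(1, -1, 1) 1.014650350723847 [-1.517  2.07   2.245  1.643  2.959 -0.475]
(1, -1, -1) 3.4097111998627954 [-0.217  0.19   0.177  0.911 -0.328  0.459]
(-1, 1, 1) 3.1632550236967094 [-0.516  1.128 -0.382 -0.011  1.108  0.589]
(-1, 1, -1) 5.304828412444431 [ 0.115  0.333 -1.097 -0.488 -0.026  0.831]
(-1, -1, 1) 3.143379583666441 [ 1.047 -0.786 -2.014 -1.252 -1.481  1.088]
(-1, -1, -1) 5.255446369524666 [ 0.457  0.117 -0.954 -0.971  0.205  0.576]
[[ 0.829  0.491 -0.196 -0.    -0.    -0.   ]
 [-0.063  0.301  0.382  0.001 -0.     0.   ]
 [-0.268  0.846 -0.187 -0.001  0.    -0.   ]]
```

```bash
sed -i 's/a,h,L1,L2,T,e=p/a,h,L1,L2,T,e,b=p/; s/apply(\[a,0,0\])/apply([a,b,0])/' k.py; python3 - <<'E'
import k;from k import *
import itertools
for s in itertools.product([1],[1,-1],[1]):
    k.S[:]=s
    def f(p):
        r=[]
        for q,t,e in P:
            x,z,_,_=fk(q,p); r+=list((x-t)*5)+list(z-Ro.from_euler('xyz',e,degrees=True).apply([0,0,1]))
        return np.array(r)
    for g in (0,1):
        w=lambda p:np.r_[f(p),.002*p]
        o=least_squares(w,[0,.35,.4,.4,.3,0,-.19]);
        print(s,o.cost,o.x.round(4));break
    print(f(o.x).reshape(3,6).round(4))
E
```

```text
(1, 1, 1) 0.011194320808093633 [ 0.2539 -0.0985  0.3961  0.2363  0.0257  0.0908 -0.1959]
[[-0.0195 -0.009   0.033  -0.0006 -0.0004 -0.    ]
 [-0.0261  0.0583 -0.0645 -0.031   0.0934  0.0002]
 [ 0.0188 -0.0388  0.0315 -0.0022  0.0069 -0.0003]]
(1, -1, 1) 0.00026998994101947517 [ 0.0246  0.1822  0.6355  0.4184  0.4055  0.0175 -0.1884]
[[ 0.0146  0.0093  0.0034 -0.     -0.     -0.    ]
 [ 0.0011 -0.0052 -0.0067  0.0005 -0.0004  0.0002]
 [ 0.0038 -0.0114  0.0033 -0.0005  0.0001 -0.0003]]
```

```bash
cat >> k.py <<'E'
S[:]=[1,-1,1]
PP=[0.0246,0.1822,0.6355,0.4184,0.4055,0.0175,-0.1884]
LO=np.array([-176.03,-82.01,-58.28,-173.87,-174.79,-173.66]);HI=np.array([176.03,121.73,71.71,95.51,-.11,173.66])
def full(q,s6=-1,off=0):
    pos,_,R5,_=fk(q,PP)
    # tool: z=forearm x; 
    M=Ro.from_matrix(np.array([[0,0,1],[0,1,0],[-1,0,0]]).astype(float))
    return pos,R5*M*Ro.from_euler('z',s6*q[5]+off,degrees=True)
def ik(pos,R,seeds,s6,off):
    out=[]
    Rt=Ro.from_matrix(R)
    for q0 in seeds:
        def f(q):
            p,r=full(q,s6,off); return np.r_[(p-pos)*5,(Rt.inv()*r).as_rotvec()]
        o=least_squares(f,np.clip(q0,LO+.1,HI-.1),bounds=(LO,HI),x_scale=50.)
        out.append((round(o.cost,5),o.x.round(1),np.round(f(o.x)[:3]*200),np.degrees(f(o.x)[3:]).round(1)))
    return sorted(out,key=lambda t:t[0])
E
python3 - <<'E'
from k import *
for s6 in (1,-1):
  for q,t,e in P:
    _,r=full(q,s6,0); d=(r.inv()*Ro.from_euler('xyz',e,degrees=True)).as_rotvec(degrees=True); print(s6,d.round(1))
E
```

```text
1 [ -0.   0. -57.]
1 [ -0.   -0.  118.6]
1 [  0.  -0. 125.]
-1 [ -0.   0. -90.]
-1 [ -0.   0. -90.]
-1 [ -0.  -0. -90.]
```

```bash
cat > r.py <<'E'
from k import *
seeds=[[10,0,-50,j4,j5,j6] for j4 in (10,80,-90,-165) for j5 in (-10,-60) for j6 in (-150,-60,60,150)]
def lean(R,d): # lean reduced by d deg about jig y
    b,_=B(); return Ro.from_rotvec(b[:,1]*np.radians(d)).as_matrix()@R
if __name__=="__main__":
    T={"down":([-.0425,-.104,.057],Rlever()),"mid":([-.02,-.104,.09],Rlever()),"up":([.03,-.104,.101],Rlever()),"upend":([.03,-.05,.101],Rlever()),"axle+":([-.036,.045,.03],Raxle(1)),"axle-":([-.036,.045,.03],Raxle(-1))}
    for n,(p,R) in T.items():
        for d in ((0,10,20) if n[0]!='a' else (0,)):
            for sgn in (1,):
                o=ik(tow(p),lean(R,d),seeds,-1,-90); print(n,d,o[0]); 
                for x in o[1:]:
                    if x[0]<1e-4 and abs(x[1]-o[0][1]).max()>20: print("   alt",x);break
E
python3 r.py
```

```text
down 0 (np.float64(0.00014), array([ 18. ,   3. , -58.3,  95.5,  -3.2, 168.4]), array([ 1., -0.,  1.]), array([-0.3,  0.8,  0. ]))
down 10 (np.float64(0.0), array([  17.2,    4.9,  -49.8,    7.9,  -15.6, -103.4]), array([ 0., -0.,  0.]), array([-0., -0.,  0.]))
down 20 (np.float64(0.0), array([ 16.1,   8.8, -40.9,   1.8, -30.4, -96.6]), array([-0.,  0., -0.]), array([-0., -0., -0.]))
mid 0 (np.float64(0.0), array([  18.6,   -1.9,  -54.8,   27.5,   -8.2, -123.8]), array([0., 0., 0.]), array([-0.,  0., -0.]))
mid 10 (np.float64(0.0), array([  17.1,    1.3,  -45.6,    5.3,  -23.3, -100.6]), array([ 0., -0., -0.]), array([-0., -0., -0.]))
mid 20 (np.float64(0.0), array([ 16.1,   6. , -36.9,   1.5, -37.2, -96.2]), array([-0., -0.,  0.]), array([-0., -0., -0.]))
up 0 (np.float64(0.0), array([  17.7,   -1.6,  -47.6,   13.3,  -14.5, -108.7]), array([ 0., -0., -0.]), array([ 0., -0., -0.]))
up 10 (np.float64(0.0), array([ 16.5,   2.1, -38.4,   3.8, -29.6, -98.5]), array([-0.,  0.,  0.]), array([-0., -0., -0.]))
up 20 (np.float64(0.0), array([ 15.7,   7. , -29.7,   1.2, -43.3, -95.5]), array([-0.,  0.,  0.]), array([-0., -0., -0.]))
upend 0 (np.float64(0.0), array([  27.8,   -3.7,  -49.5,   29. ,  -17.3, -132.5]), array([0., 0., 0.]), array([-0.,  0., -0.]))
upend 10 (np.float64(0.0), array([  24.8,    0.5,  -40.1,    9.3,  -30.2, -111.1]), array([-0., -0., -0.]), array([0., 0., 0.]))
upend 20 (np.float64(0.0), array([  22.6,    5.8,  -31.2,    2.9,  -43.3, -103.6]), array([ 0., -0.,  0.]), array([-0., -0., -0.]))
axle+ 0 (np.float64(0.00302), array([ 44.4,   4.4, -58.3,  70.4, -14.9,  79.6]), array([5., 1., 5.]), array([ 4.,  0., -0.]))
axle- 0 (np.float64(0.00302), array([  44.4,    4.4,  -58.3,   70.4,  -14.9, -100.4]), array([5., 1., 5.]), array([-4., -0., -0.]))
```

```bash
python3 - <<'E'
from r import *
b,_=B()
sd=[[20,0,-50,j4,j5,j6] for j4 in (20,-30,70) for j5 in (-10,-40) for j6 in (-150,-60,60)]
for y in (.02,.045,.08):
  for n in (.033,):
    for sl in (-30,-20,-10,10,20,30):
      R=Ro.from_rotvec(b[:,0]*np.radians(sl)).as_matrix()@Raxle(1)
      o=ik(tow([-.036,y,n]),R,sd,-1,-90)[0]; print(y,sl,o)
E
```

```text
0.02 -30 (np.float64(7e-05), array([ 68.2,  16.7, -58.3,  58.7, -47.4,  61.2]), array([1., 1., 1.]), array([ 0.6, -0.2,  0. ]))
0.02 -20 (np.float64(0.0014), array([ 61.5,   9.9, -58.3,  60.9, -39.3,  69.3]), array([3., 2., 3.]), array([ 2.6, -0.5, -0. ]))
0.02 -10 (np.float64(0.00275), array([ 52.1,   5.3, -58.3,  63.9, -27.8,  77.7]), array([5., 2., 4.]), array([ 3.8, -0.3, -0. ]))
0.02 10 (np.float64(0.00144), array([  26.8,    6.4,  -58.3, -139.7,   -4.7,  -53.7]), array([ 4., -0.,  3.]), array([ 2.7,  0.5, -0. ]))
0.02 20 (np.float64(9e-05), array([  14.7,   11.6,  -58.3, -118.3,  -21. ,  -63.2]), array([ 1., -0.,  1.]), array([0.6, 0.2, 0. ]))
0.02 30 (np.float64(0.0), array([   4.1,   18.2,  -55.3, -104.5,  -34.5,  -65.5]), array([ 0., -0.,  0.]), array([ 0.,  0., -0.]))
0.045 -30 (np.float64(0.0), array([ 70.9,  17.3, -57.4,  57.1, -48.2,  60.4]), array([0., 0., 0.]), array([ 0., -0., -0.]))
0.045 -20 (np.float64(0.00066), array([ 65.3,  10.6, -58.3,  60.2, -40.4,  66.3]), array([2., 2., 2.]), array([ 1.8, -0.5, -0. ]))
0.045 -10 (np.float64(0.00222), array([ 56.4,   5.7, -58
[... 564 characters left out ...]
y([0., 0., 0.]), array([ 0., -0., -0.]))
0.08 -20 (np.float64(4e-05), array([ 70.2,  11.7, -58.3,  59.8, -41.6,  61.9]), array([0., 0., 0.]), array([ 0.4, -0.1,  0. ]))
0.08 -10 (np.float64(0.00128), array([ 62.1,   6.5, -58.3,  62.6, -31.8,  69.6]), array([3., 2., 3.]), array([ 2.5, -0.5, -0. ]))
0.08 10 (np.float64(0.00298), array([ 39. ,   4.7, -58.3,  95.5,  -3.4,  60.1]), array([4., 0., 5.]), array([ 4. , -0.6, -0. ]))
0.08 20 (np.float64(0.00157), array([  24.7,    9.8,  -58.3, -121.7,  -16.4,  -68.7]), array([ 4., -0.,  3.]), array([2.8, 0.5, 0. ]))
0.08 30 (np.float64(0.00014), array([  13.8,   16.5,  -58.3, -115.4,  -32.3,  -62.9]), array([ 1., -0.,  1.]), array([ 0.8,  0.3, -0. ]))
```

```bash
python3 - <<'E'
from r import *
print(dry(tow([-.0425,-.104,.057]),lean(Rlever(),10)))
E
```

```text
(array([5.1, 8.5, 5.3]), array([ 1.39,  9.4 , -0.22]))
```

>>> apply_moves:
  targets:
    - [0.4,0,0.004,0,0.008,0.035,0]
    - [0.4,0.002,0.004,0,0.008,0.035,0]
    - [0.4,0.003,0,0.003,0,0.035,0]
    - [0.4,0,0,0.002,0,0,0]
    - [0.4,0,0,0,0,0,0]
    - [0.4,0,0,0,0,0,0]

```text
time_s: 3.45
tcp_pos: [0.5096, -0.0555, 0.1035]
eef_rot: [179.9, 20.1, -169.3]
contact_force: [-1.0, 0.1, -0.1]
gripper_width: 0.0348
gripper_force: 0.0
```

```bash
cat > st.py <<'E'
from r import *
s=get_state();print(s["time_s"],s["eef_rot"].round(1),s["joints"].round(1),"bed",(tobed(s["tcp_pos"])*1000).round(1),"F bed",(s["contact_force"]@B()[0]).round(1),"w",round(s["gripper_width"]*1000,1),s["gripper_force"])
E
python3 - <<'E'
from st import *
print(dry(tow([-.0425,-.104,.057]),lean(Rlever(),10)))
c=capture("wrist");q=tobed(cloud(c).reshape(-1,3))*1000;rgb=c["frame"].reshape(-1,3).astype(int)
red=(rgb[:,0]>130)&(rgb[:,1]<70)&(rgb[:,2]<70)&(abs(q[:,0]+35)<60)&(q[:,2]<100)
print(red.sum(),np.percentile(q[red],[2,50,98],axis=0).round(1).tolist())
E
```

```text
3.45 [ 179.9   20.1 -169.3] [  17.2    4.9  -48.5    7.3  -16.8 -103.1] bed [ -44.2 -104.5   58.5] F bed [-0.9  0.3  0.4] w 34.8 0.0
(array([-2. ,  0.5,  1.2]), array([ 0.01,  0.1 , -0.25]))
1253 [[-62.5, -111.0, 57.3], [-53.8, -105.9, 69.5], [-17.3, -100.4, 77.1]]
```

>>> apply_moves:
  targets:
    - [0,0,-0.001,0,0,0,0]
    - [0,0,0,0,0,0,0]
    - [0,0,0,0,0,0,0]
    - [0,0,0,0,0,0,0]
    - [0,0,0,0,0,0,0]
  newtons: 18

```text
time_s: 3.92
tcp_pos: [0.5098, -0.0565, 0.103]
eef_rot: [179.9, 20.0, -169.2]
contact_force: [-0.9, -0.6, 0.7]
gripper_width: 0.0117
gripper_force: 18.0
```

```bash
python3 - <<'E'
from st import *
t=tobed(s["tcp_pos"])*1000; piv=np.array([30,t[1],21]); r=np.hypot(*(t-piv)[[0,2]]);ph0=np.degrees(np.arctan2(t[2]-21,30-t[0]));print("r,phi",r,ph0)
# waypoints: phi from ph0 to 92, lean d 10->0 in first third
N=16; cur=dict(s); Rp=Ro.from_euler('xyz',s["eef_rot"],degrees=True); p=s["tcp_pos"]
for i in range(1,N+1):
    ph=np.radians(ph0+(92-ph0)*i/N); d=10*max(0,1-i/10)
    tp=tow(np.array([30-r*np.cos(ph),t[1],21+r*np.sin(ph)])/1000); R=Ro.from_matrix(lean(Rlever(),d))
    print((Rp.inv().apply(tp-p)*1000).round(1),((Rp.inv()*R).as_rotvec(degrees=True)/90).round(3)); Rp=R;p=tp
E
```

```text
3.9167 [ 179.9   20.  -169.2] [  17.     5.1  -48.2    7.   -17.  -102.6] bed [ -44.5 -105.5   58.1] F bed [-0.6 -0.4  1.1] w 11.7 17.980774641036987
r,phi 83.20207660697564 26.44313910353292
[-1.9  0.  -5.6] [ 0.    -0.011 -0.003]
[-2.4 -0.  -5.5] [-0.    -0.011  0.   ]
[-2.9  0.  -5.2] [ 0.    -0.011  0.   ]
[-3.3 -0.  -4.9] [-0.    -0.011 -0.   ]
[-3.7  0.  -4.6] [-0.    -0.011 -0.   ]
[-4.1 -0.  -4.3] [ 0.    -0.011 -0.   ]
[-4.5  0.  -3.9] [ 0.    -0.011  0.   ]
[-4.8 -0.  -3.5] [ 0.    -0.011  0.   ]
[-5.1 -0.  -3. ] [ 0.    -0.011 -0.   ]
[-5.4  0.  -2.6] [-0.    -0.011  0.   ]
[-5.6  0.  -2.1] [0. 0. 0.]
[-5.7  0.  -1.7] [0. 0. 0.]
[-5.8 -0.  -1.3] [0. 0. 0.]
[-5.9 -0.  -0.9] [0. 0. 0.]
[-5.9 -0.  -0.4] [0. 0. 0.]
[-5.9  0.  -0. ] [0. 0. 0.]
```

>>> apply_moves:
  targets:
    - [0,-0.0019,0,-0.0056,0,-0.011,0]
    - [0,-0.0024,0,-0.0055,0,-0.011,0]
    - [0,-0.0029,0,-0.0052,0,-0.011,0]
    - [0,-0.0033,0,-0.0049,0,-0.011,0]
    - [0,-0.0037,0,-0.0046,0,-0.011,0]
    - [0,-0.0041,0,-0.0043,0,-0.011,0]
    - [0,-0.0045,0,-0.0039,0,-0.011,0]
    - [0,-0.0048,0,-0.0035,0,-0.011,0]
    - [0,0,0,0,0,0,0]

```text
time_s: 4.67
tcp_pos: [0.5201, -0.0545, 0.1495]
eef_rot: [179.9, 28.0, -169.3]
contact_force: [-3.9, 1.6, 1.1]
gripper_width: 0.0121
gripper_force: 18.0
```

```bash
python3 st.py
```

```text
4.6667 [ 179.9   28.  -169.3] [  16.8   -1.   -52.9   15.   -10.6 -110.1] bed [ -12.2 -105.6   93. ] F bed [-2.5  2.3  2.7] w 12.1 17.996452152729034
```

>>> apply_moves:
  targets:
    - [0,-0.0051,0,-0.003,0,-0.011,0]
    - [0,-0.0054,0,-0.0026,0,-0.011,0]
    - [0,-0.0056,0,-0.0021,0,0,0]
    - [0,-0.0057,0,-0.0017,0,0,0]
    - [0,-0.0058,0,-0.0013,0,0,0]
    - [0,-0.0059,0,-0.0009,0,0,0]
    - [0,-0.0059,0,-0.0004,0,0,0]
    - [0,-0.0055,0,0,0,0,0]
    - [0,0,0,0,0,0,0]
    - [0,0,0,0,0,0,0]

```text
time_s: 5.5
tcp_pos: [0.5532, -0.0484, 0.1816]
eef_rot: [179.9, 29.9, -169.3]
contact_force: [-1.1, -2.1, 0.4]
gripper_width: 0.012
gripper_force: 18.0
```

```bash
python3 st.py
```

```text
5.5 [ 179.9   29.9 -169.3] [  16.8   -1.1  -47.3   11.9  -14.3 -106.8] bed [  33.  -105.9  104.1] F bed [-1.  -1.9  1.1] w 12.0 17.997351586818695
```

>>> apply_moves:
  targets:
    - [0,0,0.003,0,0,0,0]
    - [0,0,0.006,0,0,0,0]
    - [0,0,0.006,0,0,0,0]
    - [0,0,0.006,0,0,0,0]
    - [0,0,0.006,0,0,0,0]
    - [0,0,0.006,0,0,0,0]
    - [0,0,0.006,0,0,0,0]
    - [0,0,0.003,0,0,0,0]
    - [0,0,0,0,0,0,0]

```text
time_s: 6.25
tcp_pos: [0.5448, -0.0063, 0.1816]
eef_rot: [179.9, 29.9, -169.2]
contact_force: [-4.8, -0.1, 2.2]
gripper_width: 0.0124
gripper_force: 18.0
```

```bash
python3 - <<'E'
from st import *
c=capture("wrist");np.savez("w3.npz",**c);cv2.imwrite("pics/w3.png",c["frame"][:,:,::-1])
E
```

```text
6.25 [ 179.9   29.9 -169.2] [  20.6   -2.7  -54.6   29.1   -9.8 -127.2] bed [ 32.8 -63.  104.2] F bed [-3.   0.8  4.3] w 12.4 17.99586832523346
```

View pics/w3.png

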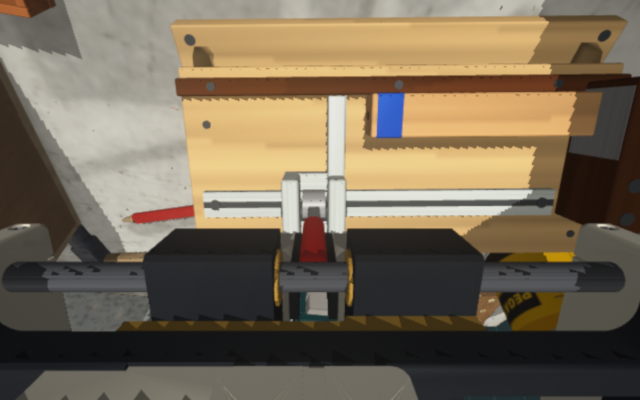

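>>> apply_moves:
  targets:
    - [0,0,0.003,0,0,0,0]
    - [0,0,0.004,0,0,0,0]
    - [0,0,0.004,0,0,0,0]
    - [0,0,0.003,0,0,0,0]
    - [0,0,0.002,0,0,0,0]
    - [0,0,0.002,0,0,0,0]
    - [0,0,0,0,0,0,0]

```text
time_s: 6.88
tcp_pos: [0.5415, 0.0105, 0.1817]
eef_rot: [179.9, 29.9, -169.3]
contact_force: [-6.2, -0.3, 4.8]
gripper_width: 0.0119
gripper_force: 18.0
```

```bash
python3 st.py
```

```text
6.8833 [ 179.9   29.9 -169.3] [  20.8   -3.2  -57.2   37.5   -8.1 -136.1] bed [ 32.8 -45.8 104.2] F bed [-2.9  0.9  7.3] w 11.9 18.00064980983734
```

>>> apply_moves:
  targets:
    - [0,0,0,0,0,0.025,0]
    - [0,0,0,0,0,0.025,0]
    - [0,0,0.001,0,0,0.025,0]
    - [0,0,0.002,0,0,0,0]
    - [0,0,0.002,0,0,0,0]
    - [0,0,0,0,0,0,0]

```text
time_s: 7.38
tcp_pos: [0.5431, 0.0144, 0.1831]
eef_rot: [-179.9, 23.9, -169.3]
contact_force: [5.5, -2.6, -0.1]
gripper_width: 0.0118
gripper_force: 18.0
```

```bash
python3 st.py
```

```text
7.3833 [-179.9   23.9 -169.3] [  25.7   -1.   -45.7   15.7  -23.  -118.2] bed [ 35.5 -42.3 104.3] F bed [ 4.2 -3.6 -2.6] w 11.8 18.008289635181427
```

>>> apply_moves:
  targets:
    - [0,0,0.002,0,0,0,0]
    - [0,0,0.002,0,0,0,0]
    - [0,0,0.002,0,0,0,0]
    - [0,0,0,0,0,0,0]

```text
time_s: 7.72
tcp_pos: [0.5387, 0.0153, 0.181]
eef_rot: [-179.6, 23.4, -169.4]
contact_force: [8.5, -30.2, 0.9]
gripper_width: 0.0118
gripper_force: 18.0
```

```bash
python3 - <<'E'
from st import *
c=capture("wrist");np.savez("w4.npz",**c);cv2.imwrite("pics/w4.png",c["frame"][60:180,150:640,::-1])
E
```

```text
7.7167 [-179.6   23.4 -169.4] [  26.2   -1.2  -46.3   16.7  -23.2 -119.8] bed [ 30.9 -40.6 104.5] F bed [  2.7 -31.3  -0.5] w 11.8 18.014773093163967
```

View pics/w4.png

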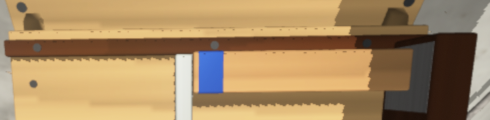

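>>> apply_moves:
  targets:
    - [0,0,-0.0018,0,0,0,0]
    - [0,0,-0.0015,0,0,0,0]
    - [0,0,0,0,0,0,0]

```text
time_s: 8.02
tcp_pos: [0.5397, 0.014, 0.1812]
eef_rot: [-179.8, 23.5, -169.4]
contact_force: [-3.7, -8.9, 4.6]
gripper_width: 0.0119
gripper_force: 18.0
```

```bash
python3 - <<'E'
from st import *
print(ik(tow([-.0445,-.04,.057]),lean(Rlever(),12),[s["joints"]],-1,-90))
t=tobed(s["tcp_pos"])*1000; piv=np.array([30,t[1],21]); r=np.hypot(*(t-piv)[[0,2]]);ph0=np.degrees(np.arctan2(t[2]-21,30-t[0]));print("r,phi",r,ph0)
N=18; Rp=lean(Rlever(),6.5);Rp=Ro.from_matrix(Rp); p=s["tcp_pos"]
for i in range(1,N+1):
    ph=np.radians(ph0+(23-ph0)*i/N); d=6.5+5.5*i/N
    tp=tow(np.array([30-r*np.cos(ph),t[1],21+r*np.sin(ph)])/1000); R=Ro.from_matrix(lean(Rlever(),d))
    print((Rp.inv().apply(tp-p)*1000).round(1),((Rp.inv()*R).as_rotvec(degrees=True)/90).round(4)); Rp=R;p=tp
E
```

```text
8.0167 [-179.8   23.5 -169.4] [  25.9   -1.1  -46.1   16.   -23.2 -118.9] bed [ 31.6 -42.  104.4] F bed [-2.3 -8.1  6.6] w 11.9 17.987975478172302
[(np.float64(0.0), array([  27.7,    3.6,  -50.5,   15.6,  -19.3, -120.7]), array([0., 0., 0.]), array([-0.,  0., -0.]))]
r,phi 83.37147588932132 91.09618624429146
[ 5.5 -0.   0.7] [-0.      0.0034  0.    ]
[ 5.4 -0.   1.1] [ 0.      0.0034 -0.    ]
[5.3 0.  1.5] [-0.      0.0034  0.    ]
[ 5.2 -0.   1.8] [ 0.      0.0034 -0.    ]
[5.  0.  2.2] [-0.      0.0034  0.    ]
[4.9 0.  2.6] [ 0.      0.0034 -0.    ]
[4.7 0.  2.9] [-0.      0.0034  0.    ]
[ 4.5 -0.   3.2] [0.     0.0034 0.    ]
[ 4.2 -0.   3.5] [-0.      0.0034 -0.    ]
[4.  0.  3.8] [0.     0.0034 0.    ]
[ 3.7 -0.   4.1] [0.     0.0034 0.    ]
[3.4 0.  4.4] [-0.      0.0034  0.    ]
[3.  0.  4.6] [ 0.      0.0034 -0.    ]
[ 2.7 -0.   4.8] [0.     0.0034 0.    ]
[2.4 0.  5. ] [-0.      0.0034 -0.    ]
[ 2.  -0.   5.1] [-0.      0.0034  0.    ]
[ 1.6 -0.   5.3] [ 0.      0.0034 -0.    ]
[1.3 0.  5.4] [-0.      0.0034  0.    ]
```

>>> apply_moves:
  targets:
    - [0,0.0055,0,0.0007,0,0.0034,0]
    - [0,0.0054,0,0.0011,0,0.0034,0]
    - [0,0.0053,0,0.0015,0,0.0034,0]
    - [0,0.0052,0,0.0018,0,0.0034,0]
    - [0,0.005,0,0.0022,0,0.0034,0]
    - [0,0,0,0,0,0,0]

```text
time_s: 8.52
tcp_pos: [0.5192, 0.0104, 0.1646]
eef_rot: [-179.8, 22.1, -169.4]
contact_force: [3.4, -14.8, 1.5]
gripper_width: 0.0118
gripper_force: 18.0
```

```bash
python3 st.py
```

```text
8.5167 [-179.8   22.1 -169.4] [  26.5   -1.4  -48.4   16.   -22.5 -119.6] bed [  5.4 -41.7 100.4] F bed [  1.1 -15.1   1. ] w 11.8 18.002511709928513
```

>>> apply_moves:
  targets:
    - [0,0.0049,0,0.0026,0,0.0034,0]
    - [0,0.0047,0,0.0029,0,0.0034,0]
    - [0,0.0045,0,0.0032,0,0.0034,0]
    - [0,0.0042,0,0.0035,0,0.0034,0]
    - [0,0.004,0,0.0038,0,0.0034,0]
    - [0,0.0037,0,0.0041,0,0.0034,0]
    - [0,0.0034,0,0.0044,0,0.0034,0]
    - [0,0,0,0,0,0,0]

```text
time_s: 9.18
tcp_pos: [0.5005, 0.0066, 0.1303]
eef_rot: [-179.8, 19.8, -169.4]
contact_force: [5.2, -15.8, -0.4]
gripper_width: 0.0118
gripper_force: 18.0
```

```bash
python3 st.py
```

```text
9.1833 [-179.8   19.8 -169.4] [  26.6    0.5  -51.7   16.9  -19.5 -121.1] bed [-28.4 -41.8  80.3] F bed [  1.6 -16.5  -1.4] w 11.8 18.000927418470383
```

>>> apply_moves:
  targets:
    - [0,0.003,0,0.0046,0,0.0034,0]
    - [0,0.0027,0,0.0048,0,0.0034,0]
    - [0,0.0024,0,0.005,0,0.0034,0]
    - [0,0.002,0,0.0051,0,0.0034,0]
    - [0,0.0016,0,0.0053,0,0.0034,0]
    - [0,0.0013,0,0.0054,0,0.0034,0]
    - [0,0,0,0,0,0,0]
    - [0,0,0,0,0,0,0]

```text
time_s: 9.85
tcp_pos: [0.4979, 0.0059, 0.098]
eef_rot: [-179.8, 18.0, -169.5]
contact_force: [0.9, -15.5, 6.6]
gripper_width: 0.0118
gripper_force: 18.0
```

```bash
python3 st.py
```

```text
9.85 [-179.8   18.  -169.5] [  26.     4.2  -53.3   18.2  -15.8 -122.3] bed [-46.8 -42.   53.6] F bed [  1.5 -15.4   6.7] w 11.8 18.00963521003723
```

>>> apply_moves:
  targets:
    - [0,0,0,0.002,0,0,0]
    - [0,0,0,0.002,0,0,0]
    - [0,0,0,0,0,0,0]

```text
time_s: 10.1
tcp_pos: [0.499, 0.006, 0.0948]
eef_rot: [-179.8, 18.0, -169.5]
contact_force: [-8.2, -15.5, 19.2]
gripper_width: 0.0117
gripper_force: 18.0
```

```bash
python3 st.py
```

```text
10.1 [-179.8   18.  -169.5] [  25.8    4.7  -53.8   19.1  -14.9 -123. ] bed [-47.4 -42.1  50.2] F bed [  0.1 -13.7  22.2] w 11.7 18.001549243927002
```

>>> apply_moves:
  targets:
    - [0.4,0,-0.001,-0.003,0,0,0]
    - [0.4,0,0,-0.001,0,0,0]
    - [0.4,0,0,0,0,0,0]
    - [0.4,0,0,-0.02,0,0,0]
    - [0.4,0,0,-0.03,0,0,0]
    - [0.4,0,0,-0.03,0,0,0]
    - [0.4,0,0,-0.03,0,0,0]
    - [0.5,0,0,0,0,0,0]

```text
time_s: 10.77
tcp_pos: [0.468, 0.0024, 0.209]
eef_rot: [180.0, 18.7, -169.3]
contact_force: [1.7, 0.2, 0.2]
gripper_width: 0.0377
gripper_force: 0.0
```

```bash
python3 - <<'E'
from st import *
ims=[]
for nm in ("wrist","scene"):
    c=capture(nm);W=cloud(c);q=tobed(W.reshape(-1,3))*1000;rgb=c["frame"].reshape(-1,3).astype(int)
    red=(rgb[:,0]>130)&(rgb[:,1]<70)&(rgb[:,2]<70)&(abs(q[:,0]+35)<60)&(abs(q[:,1]+42)<15)&(q[:,2]<100)&(q[:,2]>30)
    a=q[red];print(nm,red.sum(),np.percentile(a,[2,50,98],axis=0).round(1).tolist())
    if len(a)>10: k=np.polyfit(a[:,0],a[:,2],1);print("slope top deg",np.degrees(np.arctan(-k[0])),"n@-42",np.polyval(k,-42))
    ims.append(c["frame"])
    sel=(q[:,2]>23)&(q[:,2]<33)&(q[:,0]>-46)&(q[:,0]<-26)&(q[:,1]>-30)&(q[:,1]<119);print("axle y",np.percentile(q[sel][:,1],[1,99]))
cv2.imwrite("pics/c5.png",cv2.resize(np.vstack([ims[0][100:400,0:640][:220],cv2.resize(ims[1][175:275,230:400],(640,376))]),None,fx=1,fy=1)[:,:,::-1])
E
```

```text
10.7667 [ 180.    18.7 -169.3] [  29.    -9.   -44.6    9.6  -37.  -115.1] bed [-17.3 -39.7 164.7] F bed [ 1.6 -0.2 -0.6] w 37.7 0.0
wrist 918 [[-63.1, -48.7, 49.3], [-38.0, -43.5, 63.7], [-8.3, -38.1, 73.1]]
slope top deg 22.836026194191284 n@-42 64.69337014324236
axle y [-20.02341362 117.63281791]
scene 21 [[-58.2, -39.4, 46.7], [-38.8, -38.0, 56.1], [-14.1, -35.2, 71.0]]
slope top deg 25.179065518830612 n@-42 59.597485022119606
axle y [-18.66063721 116.55222604]
```

View pics/c5.png

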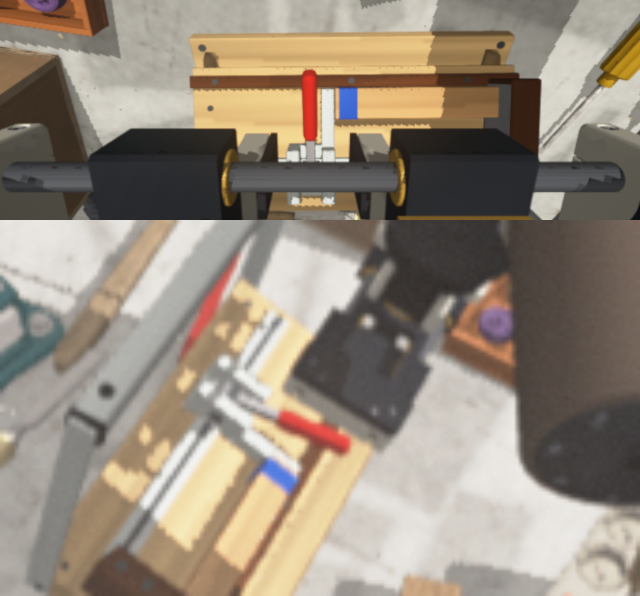

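```bash
python3 - <<'E'
from st import *
p,r=full(s["joints"],-1,-90);print((p-s["tcp_pos"])*1000)
for sg in (1,-1):
  for d in (5,8,12):
    for y in (.05,):
     for n in (.032,.1):
      j=s["joints"].copy(); j[5]-=90*sg
      o=ik(tow([-.036,y,n]),lean(Raxle(sg),d),[j],-1,-90)[0]; print(sg,d,n,o)
E
```

```text
10.8667 [ 180.    18.4 -169.3] [  29.    -8.7  -44.9    9.6  -36.6 -115.1] bed [-20.4 -40.  161.5] F bed [-0.  -0.5 -0.7] w 42.2 0.0
[ -8.24210291  -9.00486918 -12.08248196]
1 5 0.032 (np.float64(0.01351), array([ 3.230e+01,  6.700e+00, -5.720e+01, -2.560e+01, -1.000e-01,
       -1.737e+02]), array([ 3., -5., -4.]), array([ 0.6,  9.2, -0. ]))
1 5 0.1 (np.float64(0.02539), array([  30. ,   -2.7,  -55.6,  -22.7,   -9.8, -173.7]), array([ 5., -8., -7.]), array([-0.7, 12.4, -1.1]))
1 8 0.032 (np.float64(0.01415), array([  32.3,    7.1,  -57.1,  -25.9,   -0.3, -173.7]), array([ 2., -4., -7.]), array([-1.9,  9.1, -0. ]))
1 8 0.1 (np.float64(0.02601), array([  28.5,   -1.5,  -52.6,  -21.5,  -14.9, -173.7]), array([ 5., -8., -6.]), array([-0.7, 12.5, -1.7]))
1 12 0.032 (np.float64(0.01619), array([  29.5,    8.2,  -52.5,  -23.2,   -8.5, -173.7]), array([ 2., -5., -6.]), array([-1.5,  9.9, -0.9]))
1 12 0.1 (np.float64(0.02679), array([  26.9,    0.2,  -48.8,  -20.3,  -21.2, -173.7]), array([ 4., -9., -6.]), array([-0.6, 12.6, -2.5]))
-1 5 0.032 (np.float64(0.0), array([ 45.3,   4.4, -58.2,  65.9, -15.1, -96.9]), array([0., 0., 0.]), array([-0., -0., -0.]))
-1 5 0.1 (np.float64(0.0), array([ 49.7,  -6.8, -55.4,  36.9, -26.1, -70. ]), array([0., 0., 0.]), array([-0., -0., -0.]))
-1 8 0.032 (np.float64(0.0), array([ 43.2,   5.1, -55.1,  47.1, -15.8, -76.3]), array([0., 0., 0.]), array([-0., -0., -0.]))
-1 8 0.1 (np.float64(0.0), array([ 47. ,  -5.2, -52.5,  28.5, -27.5, -59.7]), array([0., 0., 0.]), array([-0., -0., -0.]))
-1 12 0.032 (np.float64(0.0), array([ 40.7,   6.4, -51. ,  28.3, -18.9, -55.5]), array([0., 0., 0.]), array([-0., -0., -0.]))
-1 12 0.1 (np.float64(0.0), array([ 43.9,  -3. , -48.8,  19.4, -30.4, -48.5]), array([0., 0., 0.]), array([-0., -0., -0.]))
```

>>> apply_moves:
  targets:
    - [0.6,0.02,0,0,0,0,0]
    - [0.6,0.02,0,0,0,0,0]
    - [0.6,0,0,0,0,0,-0.0667]
    - [0.6,0,0,0,0,0,-0.0667]
    - [0.6,0,0,0,0,0,-0.0667]
    - [0.6,0,0,0,0,0,-0.0667]
    - [0.6,0,0,0,0,0,-0.0667]
    - [0.6,0,0,0,0,0,-0.0667]
    - [0.6,0,0,0,0,0,-0.0667]
    - [0.6,0,0,0,0,0,-0.0667]
    - [0.6,0,0,0,0,0,-0.0667]
    - [0.6,0,0,0,0,0,-0.0667]
    - [0.6,0,0,0,0,0,-0.0667]
    - [0.6,0,0,0,0,0,-0.0667]
    - [0.6,0,0,0,0,0,-0.0667]
    - [0.6,0,0,0,0,0,-0.0667]
    - [0.6,0,0,0,0,0,-0.0667]
    - [0.6,0,0,0,0,0,0]

```text
time_s: 12.37
tcp_pos: [0.4286, -0.0059, 0.1894]
eef_rot: [-162.0, -0.2, -79.0]
contact_force: [0.7, 0.5, -0.7]
gripper_width: 0.0528
gripper_force: 0.0
```

```bash
python3 - <<'E'
from st import *
print(dry(tow([-.036,.05,.1]),lean(Raxle(-1),10)))
E
```

```text
12.3667 [-162.    -0.2  -79. ] [ 31.4 -12.4 -50.3  11.  -35.7 -28.4] bed [-62.  -40.4 167.8] F bed [ 0.4  0.4 -1. ] w 52.8 0.0
(array([-90.6, -39.5,  60.7]), array([ 1.95, -0.21,  0.03]))
```

>>> apply_moves:
  targets:
    - [0.6,-0.02,-0.0066,0.006,0.004,0,0]
    - [0.6,-0.02,-0.0066,0.006,0.004,0,0]
    - [0.6,-0.02,-0.0066,0.01,0.004,0,0]
    - [0.6,-0.0153,-0.0066,0.012,0.004,0,0]
    - [0.6,-0.0153,-0.0066,0.012,0.004,0,0]
    - [0.6,0,-0.0066,0.014,0.004,0,0]
    - [0.6,0,0,0,0,0,0]
    - [0.6,0,0,0,0,0,0]

```text
time_s: 13.03
tcp_pos: [0.4675, 0.093, 0.1452]
eef_rot: [-159.9, -0.1, -79.4]
contact_force: [-1.0, -0.5, 0.5]
gripper_width: 0.0525
gripper_force: 0.0
```

```bash
python3 - <<'E'
from st import *
print(dry(tow([-.036,.05,.034]),lean(Raxle(-1),7)))
c=capture("wrist");q=tobed(cloud(c).reshape(-1,3))*1000;rgb=c["frame"].reshape(-1,3).astype(int)
sel=(q[:,2]>22)&(q[:,2]<34)&(q[:,0]>-75)&(q[:,0]<0)&(q[:,1]>-10)&(q[:,1]<110);print(sel.sum(),"axle",np.percentile(q[sel],[2,50,98],axis=0).round(1).tolist())
E
```

```text
13.0333 [-1.599e+02 -1.000e-01 -7.940e+01] [ 40.3  -3.9 -56.9  27.9 -21.7 -54.3] bed [-34.7  49.3 101.1] F bed [-0.7 -0.3  1. ] w 52.5 0.0
(array([ -1.1, -10.2,  66.4]), array([ 2.89, -0.3 , -0.36]))
5476 axle [[-49.2, -8.4, 27.4], [-35.5, 33.3, 28.9], [-22.3, 107.6, 30.2]]
```

>>> apply_moves:
  targets:
    - [0.6,-0.001,-0.0025,0.016,-0.008,0,-0.004]
    - [0.6,0,-0.0025,0.016,-0.008,0,0]
    - [0.6,0,-0.0025,0.016,0,0,0]
    - [0.6,0,-0.0025,0.01,0,0,0]
    - [0.6,0,0,0.007,0,0,0]
    - [0.6,0,0,0,0,0,0]
    - [0.6,0,0,0,0,0,0]

```text
time_s: 13.67
tcp_pos: [0.5012, 0.0997, 0.0936]
eef_rot: [-161.6, -0.0, -79.0]
contact_force: [-0.2, -1.3, 1.0]
gripper_width: 0.0525
gripper_force: 0.0
```

```bash
python3 - <<'E'
from st import *
print(dry(tow([-.036,.05,.034]),lean(Raxle(-1),10)))
E
```

```text
13.6667 [-161.6   -0.   -79. ] [ 33.9   5.4 -58.2  37.4 -11.7 -58.6] bed [-30.7  49.5  39.2] F bed [ 0.1 -1.2  1.1] w 52.5 0.0
(array([-0.5,  4.1,  6.2]), array([ 1.57, -0.02,  0.02]))
```

```bash
cat > fit.py <<'E'
from h import *
from scipy.optimize import least_squares
X=[([-58.4366574,20.5918474,.633788,-.0216,-70.1365,-16.5075],[.17520701,-.65138148,.24461335],[179.9035,-.00737,-164.951]),
([18.6,-11.6,-51.4,7.9,-21.1,-104.3],[.47145767,-.06013677,.19847471],[178.9328,29.363,-169.2996]),
([14.2,3.3,-56.6,14.4,-.8,-107.5],[.5157,-.0628,.1093],[178.45,29.319,-169.4]),
([17.2,4.9,-48.5,7.3,-16.8,-103.1],[.5096,-.0555,.1035],[179.9,20.1,-169.3]),
([16.8,-1,-52.9,15,-10.6,-110.1],[.5201,-.0545,.1495],[179.9,28,-169.3]),
([16.8,-1.1,-47.3,11.9,-14.3,-106.8],[.5532,-.0484,.1816],[179.9,29.9,-169.3]),
([20.6,-2.7,-54.6,29.1,-9.8,-127.2],[.5448,-.0063,.1816],[179.9,29.9,-169.2]),
([20.8,-3.2,-57.2,37.5,-8.1,-136.1],[.5415,.0105,.1817],[179.9,29.9,-169.3]),
([25.7,-1,-45.7,15.7,-23,-118.2],[.5431,.0144,.1831],[-179.9,23.9,-169.3]),
([26.6,.5,-51.7,16.9,-19.5,-121.1],[.5005,.0066,.1303],[-179.8,19.8,-169.4]),
([26,4.2,-53.3,18.2,-15.8,-122.3],[.4979,.0059,.098],[-179.8,18,-169.5]),
([31.4,-12.4,-50.3,11,-35.7,-28.4],[.4286,-.0059,.1894],[-162,-.2,-79]),
([40.3,-3.9,-56.9,27.9,-21.7,-54.3],[.4675,.093,.1452],[-159.9,-.1,-79.4]),
([33.9,5.4,-58.2,37.4,-11.7,-58.6],[.5012,.0997,.0936],[-161.6,0,-79])]
E_=lambda a,t:Ro.from_euler(a,t,degrees=True)
M=Ro.from_matrix(np.array([[0,0,1],[0,1,0],[-1,0,0]]).astype(float))
LO=np.array([-176.03,-82.01,-58.28,-173.87,-174.79,-173.66]);HI=np.array([176.03,121.73,71.71,95.51,-.11,173.66])
def fk(q,p):
    a,h,L1,L2,e,b,T,w,v,g=p
    R=E_('z',q[0]); x=np.array([0,0,h])+R.apply([a,b,0]); R=R*E_('y',q[1]); x=x+R.apply([0,0,L1])
    R=R*E_('y',-q[2]); x=x+R.apply([L2,0,e]); R=R*E_('x',-q[3]); x=x+R.apply([0,g,0]); R=R*E_('y',-q[4]); x=x+R.apply([T,v,w])
    return x,R*M*E_('z',-q[5]-90)
def res(p): return np.concatenate([np.r_[(fk(q,p)[0]-t)*1000] for q,t,e in X]+[p*.3])
o=least_squares(res,[0,.18,.6,.4,.02,-.19,.4,0,0,0]);PP=o.x
if __name__=="__main__":
    print(PP.round(4));print(o.fun[:-10].reshape(-1,3).round(1))
def ik(pos,R,seeds):
    best=[]
    for q0 in seeds:
        def f(q):
            x,r=fk(q,PP); return np.r_[(x-pos)*5,(Ro.from_matrix(R).inv()*r).as_rotvec()]
        o=least_squares(f,np.clip(q0,LO+.1,HI-.1),bounds=(LO,HI),x_scale=50.)
        best.append((round(o.cost,5),o.x.round(1),np.round(f(o.x)[:3]*200),np.degrees(f(o.x)[3:]).round(1)))
    return sorted(best,key=lambda t:t[0])
E
python3 fit.py
```

```text
[-1.000e-03  1.990e-01  6.020e-01  4.640e-01  2.000e-04 -1.000e-04
  3.597e-01  4.000e-04 -9.590e-02 -9.590e-02]
[[-0.1 -0.   0. ]
 [ 0.  -0.5  0.5]
 [-0.3  0.3 -0.1]
 [-0.7 -0.  -0.3]
 [ 0.1  0.1 -0.4]
 [ 0.5  0.4  0.4]
 [-0.4  0.2 -0.5]
 [ 0.1 -0.4  0.2]
 [-0.  -0.2 -0.4]
 [-0.1 -0.3  0.2]
 [ 0.7  0.6  0.6]
 [ 0.  -0.  -0.3]
 [ 0.2 -0.1  0.4]
 [-0.2  0.2 -0.2]]
```

```bash
python3 - <<'E'
from fit import *
from r import lean
b,_=B()
rng=np.random.default_rng(0)
j=get_state()["joints"]
sd=[j]+[[rng.uniform(-60,90),rng.uniform(-30,60),rng.uniform(-58,20),rng.uniform(-173,95),rng.uniform(-120,-1),rng.uniform(-170,170)] for _ in range(14)]
for d in (0,5,10,15):
  for sg in (1,-1):
    seen=[]
    for x in ik(tow([-.036,.05,.034]),lean(Raxle(sg),d),sd):
        if x[0]<2e-4 and all(abs(x[1]-y).max()>8 for y in seen): seen.append(x[1]);print(d,sg,x[0],x[1],x[2],x[3])
E
```

```text
15 1 0.0 [ 36.9   7.4 -51.4  20.7 -18.7 135.2] [-0.  0. -0.] [-0.  0. -0.]
15 -1 0.0 [ 36.9   7.4 -51.4  20.7 -18.7 -44.8] [-0.  0. -0.] [ 0. -0. -0.]
```

```bash
python3 - <<'E'
from fit import *
from r import lean
b,_=B()
j=get_state()["joints"]
sd=[j,[20,10,-50,60,-30,-90],[50,10,-50,-60,-40,-40],[10,10,-50,-120,-30,-60]]
for y in (.02,.05,.08):
  for d in (0,5,10):
    for sl in (-40,-30,-20,-10,10,20,30,40):
      R=Ro.from_rotvec(b[:,0]*np.radians(sl)).as_matrix()@lean(Raxle(-1),d)
      x=ik(tow([-.036,y,.034]),R,sd)[0]
      if x[0]<1e-4: print(y,d,sl,*x)
E
```

```text
0.02 0 10 0.0 [ 28.8   5.6 -49.3 -13.3  -3.7  -2. ] [ 0. -0. -0.] [-0. -0.  0.]
0.02 0 20 0.0 [  6.9   9.2 -31.9 -49.3 -29.6  49.2] [-0.  0.  0.] [ 0. -0.  0.]
0.02 0 30 0.0 [ -4.7  14.5 -26.3 -57.4 -45.3  64.7] [-0. -0.  0.] [ 0.  0. -0.]
0.02 0 40 0.0 [-11.8  20.8 -21.7 -60.5 -58.3  72.9] [ 0. -0.  0.] [ 0.  0. -0.]
0.02 5 10 0.0 [ 27.3   6.2 -45.1 -13.3 -12.4  -0.8] [ 0. -0.  0.] [-0. -0. -0.]
0.02 5 20 0.0 [ 10.2   9.7 -31.  -41.3 -31.6  39.4] [0. 0. 0.] [ 0. -0. -0.]
0.02 5 30 0.0 [ -1.2  14.8 -24.8 -51.  -46.3  56.8] [-0. -0. -0.] [ 0.  0. -0.]
0.02 5 40 0.0 [ -8.6  20.8 -19.9 -55.4 -59.   66.7] [-0.  0. -0.] [0. 0. 0.]
0.02 10 -40 0.0 [  47.3   19.1  -58.1   61.4  -47.2 -107.3] [0. 0. 0.] [-0.  0.  0.]
0.02 10 10 0.0 [ 26.1   7.4 -41.1 -13.  -20.3  -0.3] [0. 0. 0.] [0. 0. 0.]
0.02 10 20 0.0 [ 12.3  10.7 -29.7 -35.1 -35.   32.3] [-0. -0.  0.] [ 0.  0. -0.]
0.02 10 30 0.0 [  1.7  15.5 -23.1 -45.3 -48.3  50.1] [-0. -0. -0.] [ 0.  0. -0.]
0.02 10 40 0.0 [ -5.6  21.1 -18.  -50.6 -60.3  61.1] [-0. -0. -0.] [0. 0. 0.]
0.05 0 20 0.0 [ 12.1   8.3 -33.3 -48.7 -26.3  44.5] [ 0.  0. -0.] 
[... 1358 characters left out ...]
.  -39.  -25.5  29. ] [-0.  0.  0.] [0. 0. 0.]
0.08 5 30 0.0 [  6.6  12.9 -27.2 -52.5 -41.3  52. ] [-0. -0.  0.] [ 0. -0. -0.]
0.08 5 40 0.0 [ -2.2  18.8 -22.6 -58.3 -54.6  64.3] [-0. -0. -0.] [0. 0. 0.]
0.08 10 -40 0.0 [  55.9   21.2  -53.4   52.2  -50.4 -106. ] [-0. -0. -0.] [ 0. -0. -0.]
0.08 10 -30 0.0 [  50.6   15.3  -57.9   58.8  -40.5 -103.8] [ 0. -0.  0.] [-0. -0. -0.]
0.08 10 10 0.0 [ 36.2   6.7 -46.6  -2.7 -14.7 -19.2] [-0.  0. -0.] [ 0.  0. -0.]
0.08 10 20 0.0 [ 21.7   9.3 -32.4 -33.2 -29.9  22.7] [0. 0. 0.] [ 0. -0. -0.]
0.08 10 30 0.0 [  9.3  13.7 -25.5 -46.5 -43.6  44.9] [ 0. -0.  0.] [ 0.  0. -0.]
0.08 10 40 0.0 [  0.7  19.2 -20.6 -53.1 -56.   58.1] [-0. -0. -0.] [ 0.  0. -0.]
```

```bash
cat > ax.py <<'E'
from fit import *
from r import lean
b,_=B()
def Rs(d,sl): return Ro.from_rotvec(b[:,0]*np.radians(sl)).as_matrix()@lean(Raxle(-1),d)
E
python3 - <<'E'
from ax import *
j=get_state()["joints"]
for n,d,sl in [(.06,12,0),(.1,12,0),(.1,12,5),(.1,12,10),(.1,10,15),(.1,8,20),(.1,4,20),(.1,0,20),(.034,0,20)]:
    x=ik(tow([-.036,.05,n]),Rs(d,sl),[j])[0]; print(n,d,sl,*x); j=x[1]
s=get_state();print(dry(tow([-.036,.05,.1]),Rs(12,0)))
A=Rs(12,0);Bq=Rs(0,20);print((Ro.from_matrix(A).inv()*Ro.from_matrix(Bq)).as_rotvec(degrees=True))
E
```

```text
0.06 12 0 0.0 [ 37.5   2.7 -56.   28.1 -17.  -52.4] [-0.  0. -0.] [ 0. -0. -0.]
0.1 12 0 0.0 [ 40.8  -2.8 -53.4  21.2 -25.1 -47.9] [-0.  0.  0.] [-0. -0. -0.]
0.1 12 5 0.0 [ 37.8  -2.5 -48.8   8.3 -25.7 -31.9] [-0.  0. -0.] [-0. -0. -0.]
0.1 12 10 0.0 [ 32.9  -1.6 -42.9  -5.4 -28.7 -14. ] [0. 0. 0.] [-0. -0. -0.]
0.1 10 15 0.0 [ 26.7  -0.9 -38.5 -17.9 -30.8   3.2] [0. 0. 0.] [-0. -0. -0.]
0.1 8 20 0.0 [ 18.9   0.5 -34.1 -30.  -35.2  20.4] [-0.  0.  0.] [-0. -0.  0.]
0.1 4 20 0.0 [ 18.2  -0.7 -35.7 -33.4 -31.4  24. ] [ 0. -0.  0.] [-0. -0. -0.]
0.1 0 20 0.0 [ 17.   -1.6 -36.9 -38.  -28.2  29.2] [ 0. -0.  0.] [ 0. -0. -0.]
0.034 0 20 0.0 [ 12.1   8.3 -33.3 -48.7 -26.3  44.5] [0. 0. 0.] [ 0. -0. -0.]
(array([ -0.5,  17.4, -58.5]), array([-0.43, -0.02,  0.02]))
[ 11.87772747 -19.92654071  -2.09436382]
```

>>> apply_moves:
  targets:
    - [0.6,0,0.0035,-0.012,0,0,0]
    - [0.6,0,0.0035,-0.012,0,0,0]
    - [0.6,0,0.0035,-0.012,0,0,0]
    - [0.6,0,0.0035,-0.012,0,0,0]
    - [0.6,0,0.0035,-0.011,0,0,0]
    - [0.6,0,0,0,0,-0.022,0]
    - [0.6,0,0,0,0,-0.022,0]
    - [0.6,0,0,0,0,-0.022,0]
    - [0.6,0,0,0,0,-0.022,0]
    - [0.6,0,0,0,0.022,-0.022,0]
    - [0.6,0,0,0,0.022,-0.022,-0.003]
    - [0.6,0,0,0,0.022,-0.022,-0.005]
    - [0.6,0,0,0,0.022,-0.022,-0.005]
    - [0.6,0,0,0,0.022,-0.022,-0.005]
    - [0.6,0,0,0,0.022,-0.022,-0.005]
    - [0.6,0,0,0,0,0,0]
    - [0.6,0,0,0,0,0,0]

```text
time_s: 15.08
tcp_pos: [0.4667, 0.0923, 0.1444]
eef_rot: [-148.3, 17.2, -69.8]
contact_force: [0.0, -1.4, 0.9]
gripper_width: 0.0526
gripper_force: 0.0
```

```bash
python3 - <<'E'
from st import *
from ax import *
print(dry(tow([-.036,.05,.033]),Rs(0,20)))
E
```

```text
15.0833 [-148.3   17.2  -69.8] [ 17.9  -2.1 -37.7 -36.9 -26.9  26.6] bed [-35.9  48.7 100.8] F bed [ 0.2 -1.3  0.9] w 52.6 0.0
(array([21.3,  0.3, 64.4]), array([-0.43, -0.62, -0.87]))
```

>>> apply_moves:
  targets:
    - [0.6,0.0043,0,0.014,-0.005,-0.007,-0.009]
    - [0.6,0.0043,0,0.014,0,0,0]
    - [0.6,0.0043,0,0.014,0,0,0]
    - [0.6,0.0043,0,0.014,0,0,0]
    - [0.6,0.0043,0,0.01,0,0,0]
    - [0.6,0,0,0,0,0,0]
    - [0.6,0,0,0,0,0,0]

```text
time_s: 15.67
tcp_pos: [0.4993, 0.1023, 0.083]
eef_rot: [-148.7, 17.2, -68.5]
contact_force: [0.7, -0.1, 0.3]
gripper_width: 0.0526
gripper_force: 0.0
```

```bash
python3 - <<'E'
from st import *
from ax import *
print(dry(tow([-.036,.05,.032]),Rs(0,20)))
E
```

```text
15.6667 [-148.7   17.2  -68.5] [ 12.4   8.8 -33.2 -48.9 -26.2  44.8] bed [-37.3  52.4  30.7] F bed [ 0.7 -0.2 -0.1] w 52.6 0.0
(array([ 1.8, -1.2, -2. ]), array([0.27, 0.07, 0.15]))
```

Good. Close on the axle.

>>> apply_moves:
  targets:
    - [0,0,-0.001,0,0,0,0]
    - [0,0,0,0,0,0,0]
    - [0,0,0,0,0,0,0]
    - [0,0,0,0,0,0,0]
    - [0,0,0,0,0,0,0]
  newtons: 25

```text
time_s: 16.08
tcp_pos: [0.5007, 0.1024, 0.0844]
eef_rot: [-148.4, 17.2, -68.5]
contact_force: [-3.2, -0.8, 4.7]
gripper_width: 0.0278
gripper_force: 25.0
```

```bash
python3 - <<'E'
from st import *
from ax import *
r=Ro.from_euler('xyz',s["eef_rot"],degrees=True);print("n in tool",r.inv().apply(b[:,2]),"u",r.inv().apply(b[:,0]))
E
```

```text
16.0833 [-148.4   17.2  -68.5] [ 12.3   8.7 -33.1 -49.  -26.2  44.9] bed [-35.3  52.1  31.3] F bed [-0.5 -0.2  5.7] w 27.8 25.00114470720291
n in tool [-3.43493611e-01  6.57331137e-05 -9.39155011e-01] u [ 0.00362615 -0.99999245 -0.00139625]
```

>>> apply_moves:
  targets:
    - [0,-0.001,0,-0.0028,0,0,0]
    - [0,-0.001,0,-0.0028,0,0,0]
    - [0,-0.0017,0,-0.0047,0,0,0]
    - [0,-0.0034,0,-0.0094,0,0,0]
    - [0,-0.0051,0,-0.0141,0,0,0]
    - [0,-0.0068,0,-0.0188,0,0,0]
    - [0,-0.0068,0,-0.0188,0,0,0]
    - [0,-0.0068,0,-0.0188,0,0,0]
    - [0,0,0,0,0,0,0]

```text
time_s: 16.83
tcp_pos: [0.4533, 0.0924, 0.1704]
eef_rot: [-148.2, 17.1, -68.4]
contact_force: [-0.9, 0.1, -0.5]
gripper_width: 0.028
gripper_force: 25.0
```

```bash
python3 - <<'E'
from st import *
from ax import *
c=capture("scene");V=cloud(c);q=tobed(V.reshape(-1,3))*1000
cv2.imwrite("pics/s6.png",cv2.resize(c["frame"][160:310,220:420],None,fx=3,fy=3)[:,:,::-1])
# target tray pose: tool such that bar is flat along tray y. bar yaw: tray yaw 1.0 
R0=Ro.from_euler('xyz',s["eef_rot"],degrees=True)
bt=R0.inv().apply(b[:,1]); nt=R0.inv().apply(b[:,2]);ut=R0.inv().apply(b[:,0])  # bar axes in tool
Tr=Ro.from_euler('z',1.0,degrees=True).as_matrix()
bar_t=np.stack([ut,bt,nt],1); Rgoal=Tr@bar_t.T
np.save("Rgoal.npy",Rgoal)
print("rot to flat",R0.inv().apply(np.zeros(3)),(R0.inv()*Ro.from_matrix(Rgoal)).as_rotvec(degrees=True))
for pos in ([.411,-.305,.2],[.411,-.305,.04]):
    print(ik(np.array(pos),Rgoal,[s["joints"],[-30,10,-20,-20,-60,40]])[0])
E
```

```text
16.8333 [-148.2   17.1  -68.4] [ 19.4  -6.2 -38.2 -33.2 -29.7  22.3] bed [-34.2  51.4 129.9] F bed [-1.   0.3 -0. ] w 28.0 25.000588595867157
rot to flat [0. 0. 0.] [-24.76398499   2.53248938  19.4431289 ]
(np.float64(0.0), array([-28.2,  15.9,  -7.7, -18. , -77. ,  35.2]), array([-0.,  0.,  0.]), array([ 0.,  0., -0.]))
(np.float64(0.0), array([-28.5,  26.4, -15.7, -20.4, -59.6,  42. ]), array([-0., -0.,  0.]), array([ 0.,  0., -0.]))
```

View pics/s6.png

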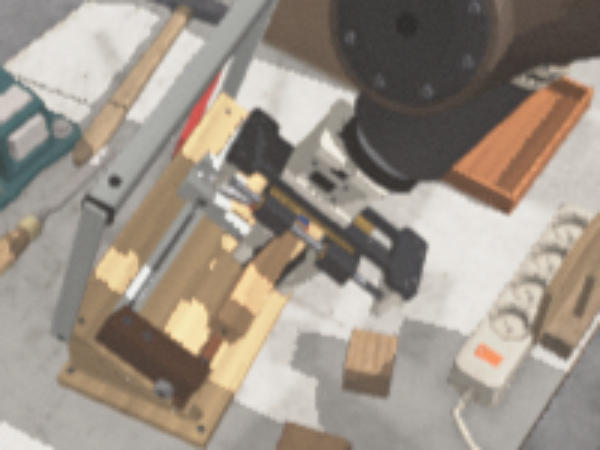

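```bash
python3 - <<'E'
from st import *
from ax import *
R0=Ro.from_euler('xyz',s["eef_rot"],degrees=True)
p1=np.array([.40,.06,.21]);p2=np.array([.411,-.305,.16])
print((R0.inv().apply(p1-s["tcp_pos"])*1000).round(1),(R0.inv().apply(p2-p1)*1000).round(1))
Rg=np.load("Rgoal.npy");print((R0.inv()*Ro.from_matrix(Rg)).as_rotvec(degrees=True)/90)
j=s["joints"]
for t in np.linspace(0,1,6):
    x=ik(p1+t*(p2-p1),R0.as_matrix(),[j])[0];j=x[1];print(x)
E
```

```text
16.8833 [-148.2   17.2  -68.3] [ 19.3  -6.  -38.2 -33.4 -29.6  22.6] bed [-34.6  51.8 128.7] F bed [-0.5  0.5 -1.1] w 28.1 25.00022917985916
[ -1.7  30.4 -68.5] [ 342.8   77.7 -111. ]
[-0.27459483  0.02833135  0.21622795]
(np.float64(0.0), array([ 18.2, -16.3, -40.8, -28.2, -36.7,  17. ]), array([ 0., -0.,  0.]), array([-0., -0.,  0.]))
(np.float64(0.0), array([ -3.1,  -9.9, -34.6, -37.6, -47.3,  41.5]), array([ 0., -0.,  0.]), array([ 0., -0., -0.]))
(np.float64(0.0), array([-18.2,  -3.5, -29.8, -40.5, -54.6,  56.5]), array([-0., -0.,  0.]), array([ 0.,  0., -0.]))
(np.float64(0.0), array([-29.1,   3. , -24.9, -40.9, -59.8,  66.4]), array([-0.,  0.,  0.]), array([ 0., -0., -0.]))
(np.float64(0.0), array([-37.2,   9.3, -19.3, -40.2, -63.9,  73. ]), array([-0., -0.,  0.]), array([ 0.,  0., -0.]))
(np.float64(0.0), array([-43.4,  15.4, -13. , -39.1, -67.5,  77.5]), array([-0., -0.,  0.]), array([ 0.,  0., -0.]))
```

>>> apply_moves:
  targets:
    - [0,0,0.0075,-0.017,0,0,0]
    - [0,0,0.0075,-0.017,0,0,0]
    - [0,0,0.0075,-0.017,0,0,0]
    - [0,0,0.0075,-0.017,0,0,0]
    - [0,0.012,0.003,-0.004,0,0,0]
    - [0,0.0245,0.0055,-0.0079,0,0,0]
    - [0,0.0245,0.0055,-0.0079,0,0,0]
    - [0,0.0245,0.0055,-0.0079,0,0,0]
    - [0,0.0245,0.0055,-0.0079,0,0,0]
    - [0,0.0245,0.0055,-0.0079,0,0,0]
    - [0,0.0245,0.0055,-0.0079,0,0,0]
    - [0,0.0245,0.0055,-0.0079,0,0,0]
    - [0,0.0245,0.0055,-0.0079,0,0,0]
    - [0,0.0245,0.0055,-0.0079,0,0,0]
    - [0,0.0245,0.0055,-0.0079,0,0,0]
    - [0,0.0245,0.0055,-0.0079,0,0,0]
    - [0,0.0245,0.0055,-0.0079,0,0,0]
    - [0,0.0245,0.0055,-0.0079,0,0,0]
    - [0,0.012,0.003,-0.004,0,0,0]
    - [0,0,0,0,0,0,0]

```text
time_s: 18.55
tcp_pos: [0.412, -0.3084, 0.1555]
eef_rot: [-148.6, 17.3, -68.6]
contact_force: [-0.5, -0.8, -1.1]
gripper_width: 0.0278
gripper_force: 25.0
```

>>> apply_moves:
  targets:
    - [0,0,0,0,-0.0458,0.0047,0.036]
    - [0,0,0,0,-0.0458,0.0047,0.036]
    - [0,0,0,0,-0.0458,0.0047,0.036]
    - [0,0,0,0,-0.0458,0.0047,0.036]
    - [0,0,0,0,-0.0458,0.0047,0.036]
    - [0,0,0,0,-0.0458,0.0047,0.036]
    - [0,0,0,0,0,0,0]
    - [0,0,0,0,0,0,0]

```text
time_s: 19.22
tcp_pos: [0.4128, -0.3045, 0.1568]
eef_rot: [-180.0, 20.1, -88.6]
contact_force: [-1.1, -1.1, -0.7]
gripper_width: 0.0275
gripper_force: 25.0
```

```bash
python3 - <<'E'
from st import *
from ax import *
Rg=np.load("Rgoal.npy");print(dry([.411,-.305,.06],Rg),s["tcp_pos"])
# see bar in the top/wrist views
c=capture("wrist");W=cloud(c).reshape(-1,3)
cv2.imwrite("pics/w7.png",c["frame"][:,:,::-1])
m=(abs(W[:,0]-.411)<.03)&(abs(W[:,1]+.305)<.12)&(W[:,2]>.1)&(W[:,2]<.2)
rgb=c["frame"].reshape(-1,3).astype(int)
blue=(rgb[:,2]>rgb[:,0]+40)&(W[:,2]>.08);print("blue",blue.sum(),np.percentile(W[blue],[2,50,98],axis=0).round(3).tolist())
E
```

```text
19.2167 [-180.    20.1  -88.6] [-28.1  18.5 -10.2 -18.3 -72.4  36.7] bed [-141.1 -330.5  175.9] F bed [-1.5 -0.8  0. ] w 27.5 25.000084340572357
(array([33.7,  1.8, 90.7]), array([0.25, 0.04, 0.04])) [ 0.41275708 -0.30453942  0.15676485]
blue 2988 [[0.4, -0.374, 0.153], [0.414, -0.367, 0.154], [0.427, -0.358, 0.155]]
```

View pics/w7.png

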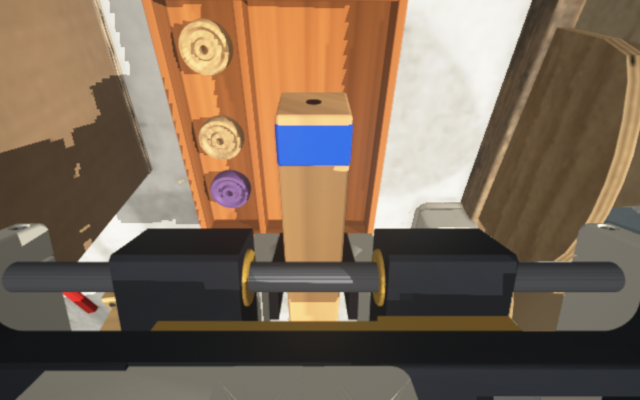

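>>> apply_moves:
  targets:
    - [0,0.0045,0.0005,0.0123,0.003,0,0]
    - [0,0.0045,0.0005,0.0123,0,0,0]
    - [0,0.0045,0.0005,0.0123,0,0,0]
    - [0,0.0045,0,0.0123,0,0,0]
    - [0,0.0045,0,0.0123,0,0,0]
    - [0,0.0045,0,0.0123,0,0,0]
    - [0,0.0045,0,0.0123,0,0,0]
    - [0,0.0045,0,0.0123,0,0,0]
    - [0,0,0,0,0,0,0]
    - [0,0,0,0,0,0,0]

```text
time_s: 20.1
tcp_pos: [0.4107, -0.3059, 0.0518]
eef_rot: [-179.8, 20.1, -88.8]
contact_force: [1.1, -0.8, 0.2]
gripper_width: 0.0279
gripper_force: 25.0
```

>>> apply_moves:
  targets:
    - [0,0.0015,0,0.0041,0,0,0]
    - [0,0.0014,0,0.0038,0,0,0]
    - [0,0.0007,0,0.0019,0,0,0]
    - [0,0.0005,0,0.0014,0,0,0]
    - [0,0.0003,0,0.0009,0,0,0]
    - [0,0,0,0,0,0,0]

```text
time_s: 20.6
tcp_pos: [0.4111, -0.3061, 0.0399]
eef_rot: [-179.7, 20.0, -88.8]
contact_force: [0.1, 0.2, -0.4]
gripper_width: 0.0281
gripper_force: 25.0
```

>>> apply_moves:
  targets:
    - [0,0.0003,0,0.0009,0,0,0]
    - [0,0.0003,0,0.0009,0,0,0]
    - [0,0,0,0,0,0,0]

```text
time_s: 20.85
tcp_pos: [0.4111, -0.306, 0.0379]
eef_rot: [-179.7, 20.0, -88.8]
contact_force: [-1.2, -0.5, -0.6]
gripper_width: 0.028
gripper_force: 25.0
```

>>> apply_moves:
  targets:
    - [0,0.0003,0,0.0009,0,0,0]
    - [0,0,0,0,0,0,0]

```text
time_s: 21.02
tcp_pos: [0.4112, -0.3061, 0.0374]
eef_rot: [-179.7, 20.0, -88.8]
contact_force: [-0.2, 0.8, 3.6]
gripper_width: 0.0278
gripper_force: 25.0
```

>>> apply_moves:
  targets:
    - [0,0.0002,0,0.0005,0,0,0]
    - [0,0,0,0,0,0,0]
    - [0.36,0,0,0,0,0,0]
    - [0.42,0,0,0,0,0,0]
    - [0.42,0,0,0,0,0,0]
    - [0.42,0,0,0,0,0,0]
    - [0.42,-0.004,0,-0.01,0,0,0]
    - [0.42,-0.007,0,-0.02,0,0,0]
    - [0.42,-0.01,0,-0.028,0,0,0]
    - [0.42,-0.01,0,-0.028,0,0,0]
    - [0.42,0,0,-0.03,0,0,0]
    - [0.42,0,0,-0.03,0,0,0]
    - [0.42,0,0,0,0,0,0]
    - [0.42,0,0,0,0,0,0]

```text
time_s: 22.18
tcp_pos: [0.4116, -0.3279, 0.1867]
eef_rot: [-179.5, 19.9, -88.7]
contact_force: [-0.1, -0.1, -0.6]
gripper_width: 0.0369
gripper_force: 0.0
```

```bash
python3 - <<'E'
from st import *
ims=[]
for n in ("scene","top","wrist"):
    c=capture(n);W=cloud(c).reshape(-1,3);rgb=c["frame"].reshape(-1,3).astype(int);q=tobed(W)*1000
    bar=(abs(W[:,0]-.411)<.04)&(abs(W[:,1]+.305)<.09)&(W[:,2]>.031)&(W[:,2]<.045)
    print(n,bar.sum(), rect(W[bar][:,:2]) if bar.sum()>20 else '',np.percentile(W[bar][:,2],[5,95]) if bar.sum() else '')
    red=(rgb[:,0]>130)&(rgb[:,1]<70)&(rgb[:,2]<70)&(abs(q[:,0]+35)<60)&(abs(q[:,1]+42)<15)&(q[:,2]<100)&(q[:,2]>30)
    a=q[red]
    if len(a)>15: k=np.polyfit(a[:,0],a[:,2],1);print(len(a),np.median(a,0),"slope",np.degrees(np.arctan(-k[0])),"n@-42",np.polyval(k,-42))
    ims.append(c["frame"])
S=cv2.resize(ims[0][170:310,230:430],(400,280));T=cv2.resize(ims[1][155:265,225:435],(400,210))
cv2.imwrite("pics/f8.png",np.hstack([np.vstack([S,T]),cv2.resize(ims[2],(400,490))])[:,:,::-1])
E
```

```text
22.1833 [-179.5   19.9  -88.7] [-30.1  17.9  -6.8 -17.7 -76.2  37.2] bed [-131.  -353.2  204.6] F bed [-0.3 -0.1 -0.4] w 36.9 0.0
scene 242 (array([ 410.5, -304.4]), array([ 28.5, 149.4]), 1.5) [0.03163927 0.03656803]
top 43 (array([ 411.6, -244.2]), array([28. , 24.3]), 88.31) [0.03134568 0.03926909]
41 [-28.61551086 -43.59682446  59.31914844] slope 24.273457447305304 n@-42 64.5860196215478
wrist 4823 (array([ 410.6, -306.2]), array([ 28.7, 148.1]), 1.01) [0.03339697 0.03565788]
```

View pics/f8.png

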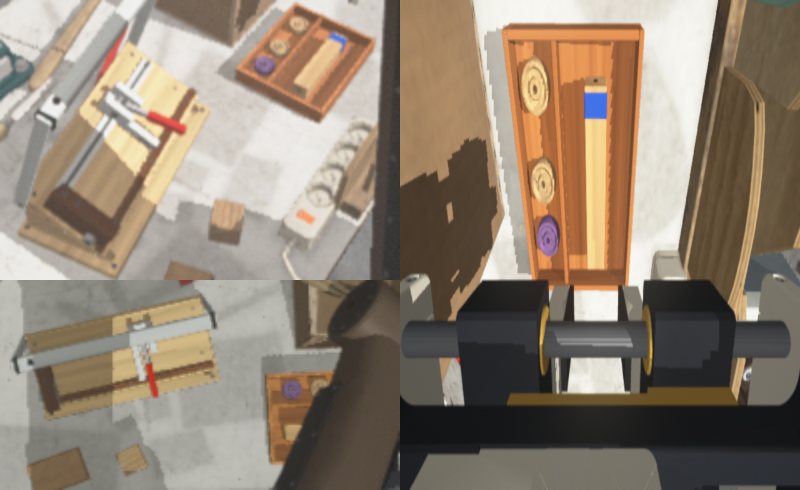

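```bash
python3 - <<'E'
from h import *
P=[];
for n in ("scene","scene","top"):
    c=capture(n);q=tobed(cloud(c).reshape(-1,3))*1000
    blk=(q[:,2]>42)&(q[:,2]<50)&(q[:,0]>-52)&(q[:,0]<38)&(q[:,1]>90)&(q[:,1]<175)
    nose=(q[:,2]>15)&(q[:,2]<24)&(q[:,0]>-45)&(q[:,0]<-5)&(q[:,1]>-60)&(q[:,1]<10)
    print(n,blk.sum(),np.percentile(q[blk][:,1],[1,5,50,95,99]).round(1),nose.sum(),np.percentile(q[nose][:,1],[1,5,50,95,99]).round(1) if nose.sum() else '')
c=np.load("scene0.npz");q=tobed(cloud(c).reshape(-1,3))*1000
jig=(q[:,0]<70)&(q[:,0]>-70)&(abs(q[:,2])<5)&(abs(q[:,1])<190);print("bed y",np.percentile(q[jig][:,1],[.5,99.5]))
a=(q[:,2]>24)&(q[:,2]<33)&(q[:,0]>-47)&(q[:,0]<-25)&(q[:,1]>-40)&(q[:,1]<140);print("axle0",np.percentile(q[a][:,1],[0,1,99,100]))
E
```

```text
scene 307 [126.6 128.  139.8 150.8 151.8] 53 [-32.5 -31.8 -25.3 -20.3 -18.9]
scene 303 [126.4 128.  139.8 150.7 152.1] 52 [-32.5 -31.3 -25.5 -20.  -19.4]
top 135 [127.3 128.5 139.9 150.9 152.2] 26 [-30.9 -30.4 -25.5 -20.7 -20.4]
bed y [-157.14674725  157.3457691 ]
axle0 [-24.92062814 -21.88927297 116.47385492 117.36238457]
```

```bash
python3 -c "
from plant import *
print(close_job())"
```

```text
the job is handed in; nothing more can be done
None
```

The job is handed in at about 22 s of the 48 s allowed; I don't have the verdict. The stop is set snug against the master and locked with the lever fully down, and the master lies flat in the tray's empty compartment. The wheels and bench items look undisturbed in the last pictures.

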